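Change the jeweller's bench over: sort the offcuts by metal, fit and clamp the bench pin

ROBOT

A 6-joint arm with a two-finger parallel gripper is mounted at the origin on the work surface. World frame = base frame: x ahead of the robot, y to its left, z up, the work surface at z = 0. Lengths are in m, angles in rad, forces in N, time in s.
With the tool pointing down it reaches from about 0.3 to 0.875 m from the base axis. Payload 6.4 kg.
Tool frame: the origin (TCP) lies on the centre line of the jaws, within the pads' length; the fingertips stand ctrl.tip_extent ahead of it and the grasp point (between the pads) lies 8 mm behind it (ctrl.tip_extent is the distance from the TCP to the fingertips, in m); z points along the fingers, y is the line along which they close (so a half turn about z gives the same grasp; the last joint's range is limited). The gripper opens to 85 mm and grips with 20 to 120 N. Pads are 22 mm wide; open, the fingers measure 114 mm over their backs; the gripper's body (76 mm by 85 mm) begins 54 mm behind the grasp point. The pads swing forward as they close: fully open they stand 13 mm farther back than shut.
Start: joints at [-1.391, 0.181, 1.607, -0, 1.354, -0.206], TCP at [0.216, -0.533, 0.242] pointing down, gripper open.
Joint ranges: [-2.99, 2.99], [-0.89, 2.07], [0.3, 2.58], [-1.14, 4.28], [0, 2.63], [-3.12, 3.12]. Speed limits (rad/s): [2.57, 2.57, 3.01, 3.14, 3.14, 3.14].

INTERFACE

Orientations are given as a unit quaternion [w, x, y, z].
In Python, from bench import ctrl gives the robot as it stands.
- The arm moves only by the shell command python3 -m handwheel 'ROWS'. ROWS is JSON, a list of rows, each a list of 7 numbers: the turn, a rotation vector about the tool's x, y, z as a fraction of full scale, then the shift along the tool's x, y, z as a fraction of full scale, then the opening, from 0 (shut) to 1 (fully open). In form: [[rx, ry, rz, x, y, z, jaw], ...]. A call has exactly 8 rows; each row shifts and turns the commanded pose from where the row before left it, along the tool's axes as they then stand; what a row does not reach is not made up. Full scale, the value 1, is 300 mm for a shift and pi rad for a turn. A row lasts 1/10 s, in which the tool goes at most 50 mm and 8.59 degrees, less where a joint would pass 70% of its speed; a pose out of reach is approached as far as the arm can. A call with a number of a shift or a turn outside -1 to 1 is refused whole. A call with a gripper value outside its range is refused whole. The fingers move at their own pace and stop on an object; the grip force is fixed at half the most. Time passes only in rows, so rows that do not move let the fingers close, or fill a call up. It gives the time, the measured TCP pose, the force, the opening and the grip force at its end, in the units of the state.
- ctrl.get_obs(): the state, without advancing time (a new reading comes with each control period).
- ctrl.camera(name): name is "scene" or "side" or "wrist"; returns the picture (400x640x3 uint8, blue, green, red); there is no depth.
- ctrl.camera_model(name): a dict with "camera_matrix" (3x3 intrinsics, pixels), "cam_to_world" (4x4, takes a point from camera to world coordinates). Camera axes: x right, y up, looking along -z (the intrinsics and any distortion apply to the point x, -y, -z); pixel columns grow to the right and rows downward; lengths in m; the calibration is good to about 2 mm. A picture is of the moment at which its call begins: read the wrist's pose just before it. camera_model takes no time and is no camera call; for the wrist camera it gives the pose at the moment of the call.
- ctrl.hand_in(): hands the job in; it is judged then, once.
The state is a dict: "time_s": time; "q": joint angles; "dq": joint speeds; "joint_efforts": joint torques, N m; "eef_pos": TCP position; "eef_rot": TCP orientation; "wrist_force": force on the tool from outside, world axes, zero at the start; "torque": the same for the moment, N m; "opening": opening from 0.0 (shut) to 1.0 (fully open); "grasp_force": force on a finger pad.
Only numpy, scipy, OpenCV 4.12 (cv2) and the standard library are available. Lean on these libraries where they do the work, as an engineer would, in place of code of your own. Each camera call takes 0.05 s, during which the arm holds its last target. There are 200 camera calls.

TASK

Change this jeweller's bench over for the next job. First clear every loose piece of metal from in front of the bench-pin holder, sorted by metal: silver ring blanks into the round tin, copper plate offcuts into the square wooden tray, brass bar ends into the oblong steel tray. Then slide the wooden bench pin, plain end first, under the holder's anvil plate until it is fully home against the back stop, and after that swing the clamp lever round to its stop to lock it, leaving the other tools and supplies where they lie.

Things in the scene. Friction and masses are not known exactly. Their poses are not given: they have to be found in the camera images.
- copper_a_mid (a point): Copper plate offcut, square, 24 x 24 x 10 mm (x, y, z), about 50 g, lying flat. The point is at its centre. May be absent.
- copper_b_mid (a point): Copper plate offcut, square, 24 x 24 x 10 mm (x, y, z), about 50 g, lying flat. The point is at its centre. May be absent.
- copper_c_mid (a point): Copper plate offcut, square, 24 x 24 x 10 mm (x, y, z), about 50 g, lying flat. The point is at its centre. May be absent.
- brass_a_mid (a point): Brass square-bar end, 38 x 14 x 14 mm, about 62 g, lying with its length along its x axis. The point is at its centre. May be absent.
- brass_b_mid (a point): Brass square-bar end, 38 x 14 x 14 mm, about 62 g, lying with its length along its x axis. The point is at its centre. May be absent.
- silver_a_mid (a point): Silver ring blank, a wide band of outer diameter 26 mm, bore 18 mm, 12 mm high, about 30 g, lying flat on the bench (its z axis is the ring's axis). The point is at its centre, half-way up, in the middle of the bore. May be absent.
- silver_b_mid (a point): Silver ring blank, a wide band of outer diameter 26 mm, bore 18 mm, 12 mm high, about 30 g, lying flat on the bench (its z axis is the ring's axis). The point is at its centre, half-way up, in the middle of the bore. May be absent.
- silver_c_mid (a point): Silver ring blank, a wide band of outer diameter 26 mm, bore 18 mm, 12 mm high, about 30 g, lying flat on the bench (its z axis is the ring's axis). The point is at its centre, half-way up, in the middle of the bore. May be absent.
- tin_in (a point): Round steel tin, fixed, for silver: outer diameter 118 mm, inner 112 mm, rim 26 mm above the bench. The point is the centre of its inner floor, 4 mm above the bench.
- wood_floor (a point): Square dark wooden tray, fixed, for copper: outside 105 x 105 mm, walls 6 mm thick along its x and y axes, rim 26 mm above the bench. The point is at the centre of its inner floor, 6 mm above the bench.
- steel_floor (a point): Oblong dark steel tray, fixed, for brass: outside 84 mm along its x, 130 mm along its y, walls 3 mm, rim 26 mm above the bench. The point is at the centre of its inner floor, 3 mm above the bench.
- pin_mid (a point): Bench pin: a loose flat hardwood board 130 mm long (x), 50 mm wide (y), 18 mm thick (z), about 85 g, lying flat on the bench. Its plain end is at +x; a 16 mm wide sawing slot is cut 30 mm deep into the other end (-x). The point is its centre, 9 mm above its underside. It can be gripped across its 50 mm width; when it is home, the outer 75 mm stick out of the holder.
- pin_tail (a point): Centre of the bench pin's plain end face, 65 mm along +x from pin_mid; same axes as the pin.
- holder_seat (a point): Bench-pin holder, a steel fixture fixed to the bench. The point is on the face of its back stop, mid-pocket, 9 mm above the bench: pin_tail meets it when the pin is home. +x points the way the pin slides in, from mouth to stop. The anvil plate covers x = -55 to +18 mm, is 82 mm wide and 14 mm thick; its top is 35 mm above the bench. Bolted feet, 8 mm high, reach 67 mm to either side.
- holder_mouth (a point): Centre of the pocket's mouth, under the front edge of the anvil plate, 55 mm in front (-x) of holder_seat, same axes. The pocket's floor is the bench; it is 54 mm wide and 21 mm high. Side guides flare outwards for another 16 mm in front of the mouth.
- lever_axis (a point): Point on the clamp lever's upright pivot axis, on top of the anvil plate, level with lever_knob (56 mm above the bench; the hub, 22 mm in diameter, is 52 mm high).
- lever_knob (a point): Centre of the lever's upright black grip: diameter 16 mm, 26 mm high (from 43 to 69 mm above the bench), 58 mm from the pivot axis, at the end of a flat horizontal arm whose top is 51 mm above the bench. It circles the pivot with the lever.
- clamp_lever (a joint): Angle of the clamp lever about its upright axis, rad: 0 = released, the arm pointing along the holder's +y (left as seen by the robot); grows anticlockwise seen from above, to the stop at 1.5 (clamped, the arm pointing along the holder's -x, over the projecting pin). Stiff: it needs about 2 to 4 N at the grip and stays where it is left.
- hammer_c (a point): Hammer, 240 mm long, lying behind the work to the right. Not part of the job: leave it where it is.
- file_c (a point): Hand file with wooden handle, 250 mm long, lying at the back left. Not part of the job: leave it where it is.
- rubber_c (a point): Dark rubber abrasive block, 50 x 26 x 16 mm, left of the holder. Not part of the job: leave it where it is.
- coil_c (a point): Ring-shaped coil of silver solder wire, outer diameter 84 mm, 12 mm high, far out on the left. Not part of the job: leave it where it is.
- jar_c (a point): Amber glass flux jar, diameter 48 mm, 60 mm high, near the robot on the left. Not part of the job: leave it where it is.

How it is judged:
On the way, in this order (a step that is already met when the one before it is completed fails the run):
1. all the loose metal pieces lie sorted in their trays (x of copper_a_mid in the frame of wood_floor between -0.045 and 0.045 m and y of copper_a_mid in the frame of wood_floor between -0.045 and 0.045 m and z of copper_a_mid in the frame of wood_floor between 0 and 0.032 m and x of copper_b_mid in the frame of wood_floor between -0.045 and 0.045 m and y of copper_b_mid in the frame of wood_floor between -0.045 and 0.045 m and z of copper_b_mid in the frame of wood_floor between 0 and 0.032 m and x of copper_c_mid in the frame of wood_floor between -0.045 and 0.045 m and y of copper_c_mid in the frame of wood_floor between -0.045 and 0.045 m and z of copper_c_mid in the frame of wood_floor between 0 and 0.032 m and x of brass_a_mid in the frame of steel_floor between -0.037 and 0.037 m and y of brass_a_mid in the frame of steel_floor between -0.06 and 0.06 m and z of brass_a_mid in the frame of steel_floor between 0 and 0.032 m and x of brass_b_mid in the frame of steel_floor between -0.037 and 0.037 m and y of brass_b_mid in the frame of steel_floor between -0.06 and 0.06 m and z of brass_b_mid in the frame of steel_floor between 0 and 0.032 m and horizontal distance between each of silver_a_mid, silver_b_mid, silver_c_mid and tin_in below 0.053 m and z of silver_a_mid in the frame of tin_in between 0 and 0.032 m and z of silver_b_mid in the frame of tin_in between 0 and 0.032 m and z of silver_c_mid in the frame of tin_in between 0 and 0.032 m), for 0.3 s.
2. the bench pin is fully home under the anvil plate (x of pin_tail in the frame of holder_seat between -0.005 and 0.004 m and y of pin_tail in the frame of holder_seat between -0.006 and 0.006 m and angle between the x axis of pin_tail and the x axis of holder_seat, either way round below 0.1 rad and height (world z) of pin_tail below 0.016 m), for 0.2 s.
3. the clamp lever is swung round to its stop (value of joint clamp_lever above 1.3 rad), for 0.2 s.
At the end, for the whole second after the job is handed in: Every metal piece present lies in its own tray (its centre inside the walls and less than 32 mm above the tray's inner floor); the plain end of the bench pin is within 5 mm of the back stop, square in the pocket; the clamp lever is beyond 1.3 rad of its 1.5 rad swing (all of step 1 and all of step 2 and value of joint clamp_lever above 1.3 rad); the robot touches nothing.
It fails at once if Hammer disturbed (moved over 40 mm) (distance of hammer_c from where it was at the start of the episode above 0.04 m).
It fails at once if Hand file with wooden handle disturbed (moved over 40 mm) (distance of file_c from where it was at the start of the episode above 0.04 m).
It fails at once if Dark rubber abrasive block disturbed (moved over 40 mm) (distance of rubber_c from where it was at the start of the episode above 0.04 m).
It fails at once if Ring-shaped coil of silver solder wire disturbed (moved over 40 mm) (distance of coil_c from where it was at the start of the episode above 0.04 m).
It fails at once if Amber glass flux jar disturbed (moved over 40 mm) (distance of jar_c from where it was at the start of the episode above 0.04 m).
Of copper_a, copper_b, copper_c, brass_a, brass_b, silver_a, silver_b, silver_c only 5 to 8 are there at a start; the rules pass over those that are not, and their reading is None.
At some moment in a run one of copper_a, copper_b, copper_c, brass_a, brass_b, silver_a, silver_b, silver_c may be knocked a few centimetres aside while the robot is not near it.
Once in a run the grip may slacken for a moment while it holds something.
It also fails if it takes over 210 s, if anything falls off the work surface, if the arm or the gripper's body presses on something with over 40 N, if the wrist force passes 120 N, or if a joint passes its speed limit or range.

## Working session

There is one attempt and no reset: what is moved stays moved. The work goes in short steps, Python scripts to look and compute and a shell command to move; the robot and the scene stay as the last step left them, time stands still between calls to the robot, and variables do not carry over. Pictures are saved under pics/ and viewed, at most 14 in all, crops included, and the job is handed in when it is done.

```bash
ls; mkdir -p pics
python3 - <<'E'
from bench import ctrl
import cv2
o=ctrl.get_obs();print(o['time_s'],o['eef_pos'],o['eef_rot'],o['opening'],ctrl.tip_extent)
for n in['scene','side','wrist']:
    m=ctrl.camera_model(n);print(n,m);im=ctrl.camera(n);cv2.imwrite(f'pics/{n}0.png',im)
E
```

```text
pics
0.0 [ 0.21628911 -0.53217535  0.24136292] [-8.98015309e-04  9.81451647e-01  1.91707742e-01  1.68745801e-05] 1.0006947915668123 0.011
scene {'camera_matrix': array([[418.01228129,   0.        , 320.10317062],
       [  0.        , 418.01228129, 199.89620232],
       [  0.        ,   0.        ,   1.        ]]), 'cam_to_world': array([[-0.13110639, -0.77314656,  0.62052842,  1.14695658],
       [ 0.99135706, -0.10522711,  0.07834817,  0.13496464],
       [ 0.00472179,  0.62543717,  0.78026024,  0.80213544],
       [ 0.        ,  0.        ,  0.        ,  1.        ]])}
side {'camera_matrix': array([[422.56799685,   0.        , 330.79547448],
       [  0.        , 422.56799685, 199.35588759],
       [  0.        ,   0.        ,   1.        ]]), 'cam_to_world': array([[-0.996555  ,  0.03704828, -0.0741995 ,  0.48727288],
       [-0.08198586, -0.57502286,  0.81401906,  0.90790826],
       [-0.01250841,  0.81729807,  0.57607934,  0.63996841],
       [ 0.        ,  0.        ,  0.        ,  1.        ]])}
wrist {'camera_matrix': array([[302.62739577,   0.        , 319.36903661],
       [  0.        , 302.62739577, 197.40465179],
       [  0.        ,   0.        ,   1.        ]]), 'cam_to_world': array([[ 0.37651798,  0.87659436,  0.29969409,  0.2916139 ],
       [-0.92640758,  0.35689659,  0.11997423, -0.50159515],
       [-0.00179107, -0.32281133,  0.94646164,  0.37251613],
       [ 0.        ,  0.        ,  0.        ,  1.        ]])}
```

View pics/scene0.png

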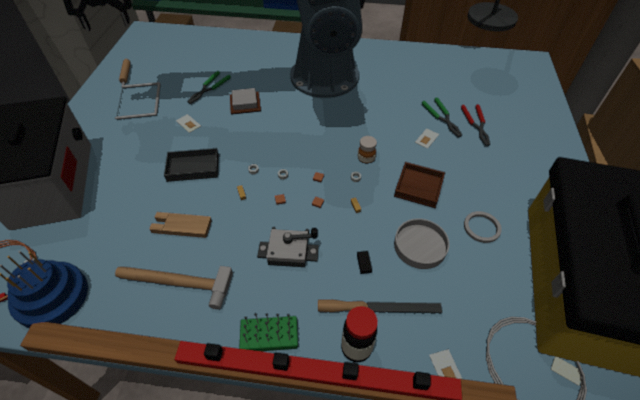

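View pics/side0.png

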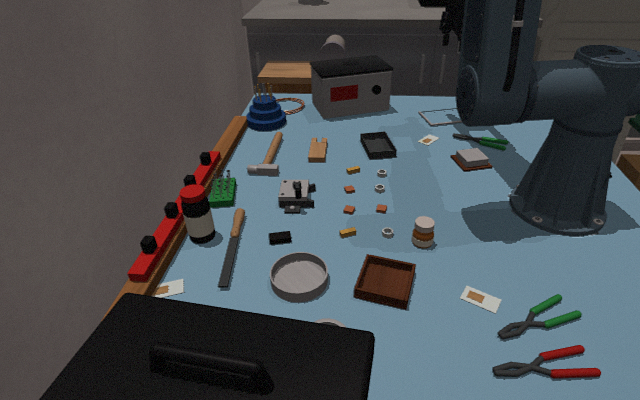

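The scene view shows all 8 pieces: silver at (253,169), (283,173), (356,176); copper at (319,177), (280,199), (318,202); brass at (241,191), (355,205). The steel tray is at (192,164), wood tray (420,184), tin (421,243), pin (180,224), holder (289,246) and knob (315,233). The side view agrees.

```bash
cat > h.py <<'E'
import numpy as np, cv2
from bench import ctrl
def ray(m,px):
    K=m['camera_matrix'];T=m['cam_to_world']
    d=np.array([(px[0]-K[0,2])/K[0,0],-(px[1]-K[1,2])/K[1,1],-1.]);return T[:3,3],T[:3,:3]@d
def onplane(m,px,z):
    o,d=ray(m,px);return o+d*(z-o[2])/d[2]
def proj(m,p):
    K=m['camera_matrix'];T=m['cam_to_world'];c=T[:3,:3].T@(np.asarray(p)-T[:3,3])
    return K[0,2]+K[0,0]*c[0]/-c[2],K[1,2]-K[1,1]*c[1]/-c[2]
def tri(m1,p1,m2,p2):
    o1,d1=ray(m1,p1);o2,d2=ray(m2,p2)
    s=np.linalg.lstsq(np.c_[d1,-d2],o2-o1,rcond=None)[0]
    a,b=o1+s[0]*d1,o2+s[1]*d2;return (a+b)/2,np.linalg.norm(a-b)
def yaw():
    w,x,y,z=ctrl.get_obs()['eef_rot'];return np.degrees(2*np.arctan2(y,x)) # of tool x, pointing down
def delta(t,yawdeg=None):
    """tool-axes shift (fraction) from now to world t, if first turned to yawdeg; turn rz fraction"""
    o=ctrl.get_obs();p=np.asarray(o['eef_pos']);y0=yaw();y1=y0 if yawdeg is None else yawdeg
    a=np.radians(y1);d=np.asarray(t)-p
    return np.round([(d[0]*np.cos(a)+d[1]*np.sin(a))/.3,(d[0]*np.sin(a)-d[1]*np.cos(a))/.3,-d[2]/.3],3),'rz',round(-((y1-y0+180)%360-180)/180,3)
E
python3 - <<'E'
from h import *
m=ctrl.camera_model('scene')
for n,p,z in[('s1',(253,169),.01),('s2',(283,173),.01),('s3',(356,176),.01),('c1',(319,177),.01),('c2',(280,199),.01),('c3',(318,202),.01),('b1',(241,191),.014),('b2',(355,205),.014),('steel',(192,164),.015),('wood',(420,184),.015),('tin',(421,243),.015),('pin',(180,224),.018),('holder',(289,246),.035),('knob',(315,233),.065),('jar',(367,150),.03)]:
    print(n,onplane(m,p,z)[:2].round(3))
print(yaw(),delta((.45,.02,.30),0))
E
```

```text
s1 [ 0.439 -0.129]
s2 [ 0.442 -0.05 ]
s3 [0.427 0.136]
c1 [0.443 0.043]
c2 [ 0.527 -0.042]
c3 [0.524 0.051]
b1 [ 0.519 -0.14 ]
b2 [0.524 0.141]
steel [ 0.448 -0.288]
wood [0.437 0.296]
tin [0.613 0.295]
pin [ 0.637 -0.253]
holder [0.672 0.008]
knob [0.652 0.062]
jar [0.35  0.157]
22.10541565735264 (array([ 0.779, -1.841, -0.195]), 'rz', np.float64(0.123))
```

```bash
python3 -m handwheel '[[0,0,0.041,0,0,-0.09,1],[0,0,0.041,0,0,-0.09,1],[0,0,0.041,0,0,-0.09,1],[0,0,0,0.088,-0.136,0,1],[0,0,0,0.088,-0.136,0,1],[0,0,0,0.088,-0.136,0,1],[0,0,0,0.088,-0.136,0,1],[0,0,0,0.088,-0.136,0,1]]'
python3 -m handwheel '[[0,0,0,0.088,-0.136,0,1],[0,0,0,0.088,-0.136,0,1],[0,0,0,0.088,-0.136,0,1],[0,0,0,0.088,-0.136,0,1],[0,0,0,0.088,-0.136,0,1],[0,0,0,0.088,-0.136,0,1],[0,0,0,0.088,-0.136,0,1],[0,0,0,0.088,-0.136,0,1]]'
python3 - <<'E'
from h import *
import pickle
o=ctrl.get_obs();print(o['time_s'],o['eef_pos'],yaw(),o['dq'])
m=ctrl.camera_model('wrist');im=ctrl.camera('wrist');cv2.imwrite('pics/w1.png',im);pickle.dump(m,open('w1.pkl','wb'))
E
```

```text
time_s: 0.95
eef_pos: [0.3491, -0.327, 0.3231]
eef_rot: [-0.0, 1.0, -0.001, 0.0]
wrist_force: [1.2, -0.6, -0.8]
opening: 0.998
grasp_force: 0.0
time_s: 1.75
eef_pos: [0.5606, -0.0005, 0.3231]
eef_rot: [0.0, 1.0, -0.0, -0.0]
wrist_force: [0.8, -1.5, 0.1]
opening: 0.999
grasp_force: 0.0
1.75 [ 5.60575308e-01 -5.06419493e-04  3.23140149e-01] -0.01911380917958887 [ 0.85378065  0.58053983 -0.61494875 -0.0033701   0.02920756  0.85210416]
```

View pics/w1.png

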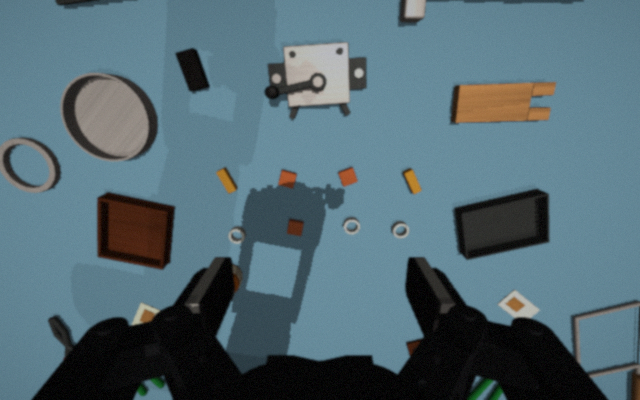

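The wrist view shows silver at (236,235), (352,226), (400,230); copper at (288,178), (347,176), (295,227); brass at (227,180), (412,181). The pin is at (500,103) with its plain end to the left, the holder mouth is at (318,110), and the knob is at (272,92). Next I'll segment a picture taken with the arm at rest.

```bash
cat >> h.py <<'E'
def segs(im,m,lo,hi,z,amin,amax,box=(.36,.60,-.2,.2)):
    """colour blobs -> list of (x,y,long-side yaw deg,w,h) in world on plane z"""
    hsv=cv2.cvtColor(im,cv2.COLOR_BGR2HSV);k=cv2.inRange(hsv,np.array(lo),np.array(hi))
    k=cv2.morphologyEx(k,cv2.MORPH_CLOSE,np.ones((3,3)));out=[]
    for c in cv2.findContours(k,cv2.RETR_EXTERNAL,cv2.CHAIN_APPROX_NONE)[0]:
        w=np.array([onplane(m,p[0],z)[:2] for p in c],np.float32)
        (x,y),(a,b),t=cv2.minAreaRect(w*1000);a+=1.;b+=1.
        ar=cv2.contourArea(w*1000)
        if not(amin<ar<amax and box[0]<x/1000<box[1] and box[2]<y/1000<box[3]):continue
        if b>a:a,b,t=b,a,t+90
        out.append((round(x/1000,4),round(y/1000,4),round((t+90)%180-90,1),round(a,1),round(b,1)))
    return out
COP=((3,120,30),(13,255,255));BRA=((14,120,60),(30,255,255));SIL=((0,0,110),(179,70,255))
def pieces(im,m,box=(.36,.60,-.2,.2)):
    for n,c,z,a0,a1 in(('copper',COP,.010,250,1100),('brass',BRA,.014,250,1000),('silver',SIL,.012,150,1000)):
        for s in segs(im,m,*c,z,a0,a1,box):print(n,s)
E
python3 - <<'E'
from h import *
import pickle
o=ctrl.get_obs();m=ctrl.camera_model('wrist');im=ctrl.camera('wrist');cv2.imwrite('pics/w2.png',im);pickle.dump(m,open('w2.pkl','wb'))
m=ctrl.camera_model('wrist');im=ctrl.camera('wrist')
print(o['eef_pos'],ctrl.get_obs()['eef_pos'])
pieces(im,m)
hsv=cv2.cvtColor(im,cv2.COLOR_BGR2HSV)
for p in((288,178),(295,227),(227,180),(236,229),(352,219)):print(p,hsv[p[1],p[0]])
print('scene');ms=ctrl.camera_model('scene');pieces(ctrl.camera('scene'),ms)
E
```

```text
[0.56296256 0.00538482 0.3227857 ] [5.60407432e-01 1.38950018e-04 3.22459601e-01]
copper (0.4396, 0.0386, -11.9, 25.1, 22.7)
copper (0.5204, 0.0481, -16.4, 23.8, 23.0)
copper (0.5239, -0.0434, 20.3, 23.9, 23.0)
brass (0.5176, -0.1405, 28.7, 39.5, 14.9)
brass (0.5189, 0.1393, 25.0, 37.2, 16.1)
silver (0.4249, 0.1377, -9.5, 28.6, 21.5)
silver (0.4343, -0.1319, -56.3, 29.9, 27.8)
silver (0.4416, -0.0534, -41.3, 30.5, 28.6)
(288, 178) [ 10 185 167]
(295, 227) [ 10 198  89]
(227, 180) [ 18 195 171]
(236, 229) [ 36  10 131]
(352, 219) [36 17 75]
scene
copper (0.5234, 0.0497, -13.3, 24.6, 22.5)
copper (0.5272, -0.0423, 21.5, 24.9, 21.1)
copper (0.4431, 0.0404, -12.4, 26.0, 22.3)
brass (0.5222, 0.1409, 26.2, 38.9, 14.6)
brass (0.5204, -0.1398, 28.2, 39.6, 12.5)
```

Run:
```python
from h import *
import pickle
m=pickle.load(open('w1.pkl','rb'))
m=ctrl.camera_model('wrist')
im=cv2.imread('pics/w2.png')
f=lambda n,P,z:print(n,np.mean([onplane(m,p,z)[:2] for p in P],0).round(4),np.round(np.degrees(np.arctan2(*(onplane(m,P[0],z)-onplane(m,P[1],z))[[1,0]])),1))
f('wood',[(98,194),(173,206),(168,268),(97,255)],.026)
f('steel',[(455,206),(546,191),(549,240),(460,257)],.026)
f('tin',[(110,74),(110,160),(63,117),(157,117)],.026)
print(delta((.441,.039,.12),-12))
hsv=cv2.cvtColor(im,cv2.COLOR_BGR2HSV)
print(ctrl.get_obs()['q'])
```

```text
wood [0.4374 0.2856] 80.2
steel [ 0.4516 -0.2837] 100.4
tin [0.6091 0.285 ] -12.5
(array([-0.416, -0.05 ,  0.675]), 'rz', np.float64(0.067))
[-2.14404803e-01  9.16020848e-02  1.54531327e+00 -3.94973046e-04
  1.50612248e+00  1.35432383e+00]
```

```bash
python3 -m handwheel '[[0,0,0.0335,0,0,0.1,0.6],[0,0,0.0335,0,0,0.1,0.6],[0,0,0,-0.104,-0.0125,0.12,0.6],[0,0,0,-0.104,-0.0125,0.12,0.6],[0,0,0,-0.104,-0.0125,0.12,0.6],[0,0,0,-0.104,-0.0125,0.12,0.6],[0,0,0,0,0,0.12,0.6],[0,0,0,0,0,0.11,0.6]]'
python3 -m handwheel '[[0,0,0,0,0,0.055,0.6],[0,0,0,0,0,0.055,0.6],[0,0,0,0,0,0,0.6],[0,0,0,0,0,0,0],[0,0,0,0,0,0,0],[0,0,0,0,0,0,0],[0,0,0,0,0,0,0],[0,0,0,0,0,0,0]]'
```

```text
time_s: 2.75
eef_pos: [0.4395, 0.0373, 0.0492]
eef_rot: [0.0, 0.994, -0.106, 0.0]
wrist_force: [-0.1, 0.0, 0.6]
opening: 0.602
grasp_force: 0.0
time_s: 3.55
eef_pos: [0.4419, 0.0377, 0.0186]
eef_rot: [0.0, 0.994, -0.105, 0.001]
wrist_force: [-2.3, -2.6, 5.3]
opening: 0.24
grasp_force: 58.8
```

```bash
python3 -m handwheel '[[0,0,0,0,0,-0.14,0],[0,0,0,0,0,-0.14,0],[0,0,0,-0.0395,-0.124,0,0],[0,0,0,-0.0395,-0.124,0,0],[0,0,0,-0.0395,-0.124,0,0],[0,0,0,-0.0395,-0.124,0,0],[0,0,0,-0.0395,-0.124,0,0],[0,0,0,-0.0395,-0.124,0,0]]'
python3 -m handwheel '[[0,0,0,0,0,0.07,0],[0,0,0,0,0,0.12,0],[0,0,0,0,0,0,0],[0,0,0,0,0,0,0.45],[0,0,0,0,0,0,0.45],[0,0,0,0,0,0,0.45],[0,0,0,0,0,-0.1,0.45],[0,0,0,0,0,-0.1,0.5]]'
python3 - <<'E'
from h import *
o=ctrl.get_obs();print(o['eef_pos'],yaw())
m=ctrl.camera_model('scene');im=ctrl.camera('scene');pieces(im,m,(.36,.60,-.4,.4));cv2.imwrite('pics/s2.png',cv2.resize(im[140:260,120:480],None,fx=2,fy=2))
print(delta((.522,.049,.12),-15),delta((.5255,-.043,.12),20))
E
```

```text
time_s: 4.35
eef_pos: [0.4182, 0.2732, 0.1022]
eef_rot: [-0.0, 0.994, -0.105, 0.001]
wrist_force: [0.2, 0.3, 0.1]
opening: 0.239
grasp_force: 58.8
time_s: 5.15
eef_pos: [0.4182, 0.2711, 0.1056]
eef_rot: [0.0, 0.994, -0.106, -0.0]
wrist_force: [1.0, -0.5, 0.6]
opening: 0.496
grasp_force: 0.0
[0.41817138 0.27105577 0.10556922] -12.130458338659414
copper (0.5236, 0.0496, -14.0, 24.0, 22.5)
copper (0.5272, -0.0423, 21.5, 24.9, 21.1)
brass (0.5228, 0.1412, 26.2, 40.1, 14.6)
brass (0.5205, -0.1402, 27.9, 39.6, 11.8)
(array([ 0.516,  0.633, -0.03 ]), 'rz', np.float64(0.016)) (array([-0.034,  1.107, -0.03 ]), 'rz', np.float64(-0.178))
```

View pics/s2.png

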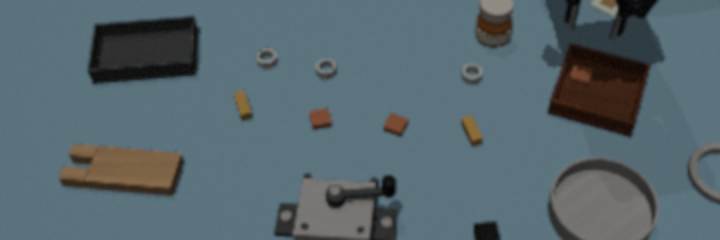

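The copper piece lies inside the wood tray (crop 581,74) and the other pieces have not moved. Next is copper 2.

```bash
python3 -m handwheel '[[0,0,0.016,0,0,0,0.55],[0,0,0,0.086,0.1055,0,0.6],[0,0,0,0.086,0.1055,0,0.6],[0,0,0,0.086,0.1055,0,0.6],[0,0,0,0.086,0.1055,0,0.6],[0,0,0,0.086,0.1055,0,0.6],[0,0,0,0.086,0.1055,0,0.6],[0,0,0,0,0,0.13,0.6]]'
python3 -m handwheel '[[0,0,0,0,0,0.1,0.6],[0,0,0,0,0,0.055,0.6],[0,0,0,0,0,0,0],[0,0,0,0,0,0,0],[0,0,0,0,0,0,0],[0,0,0,0,0,0,0],[0,0,0,0,0,0,0],[0,0,0,0,0,-0.13,0]]'
python3 -m handwheel '[[0,0,0,0,0,-0.14,0],[0,0,0,-0.0687,-0.1105,0,0],[0,0,0,-0.0687,-0.1105,0,0],[0,0,0,-0.0687,-0.1105,0,0],[0,0,0,-0.0687,-0.1105,0,0],[0,0,0,-0.0687,-0.1105,0,0],[0,0,0,-0.0687,-0.1105,0,0],[0,0,0,0,0,0,0]]'
python3 -m handwheel '[[0,0,0,0,0,0.07,0],[0,0,0,0,0,0.12,0],[0,0,0,0,0,0,0],[0,0,0,0,0,0,0.45],[0,0,0,0,0,0,0.45],[0,0,0,0,0,0,0.45],[0,0,0,0,0,-0.1,0.45],[0,0,0,0,0,-0.1,0.5]]'
python3 - <<'E'
from h import *
o=ctrl.get_obs();print(o['eef_pos'],yaw())
m=ctrl.camera_model('scene');im=ctrl.camera('scene');pieces(im,m,(.36,.60,-.4,.4))
print(delta((.5255,-.043,.020),20))
E
```

```text
time_s: 6.0
eef_pos: [0.5272, 0.0426, 0.0716]
eef_rot: [0.001, 0.991, -0.133, 0.008]
wrist_force: [1.3, 0.8, 0.5]
opening: 0.603
grasp_force: 0.0
time_s: 6.8
eef_pos: [0.5148, 0.0484, 0.0543]
eef_rot: [-0.0, 0.991, -0.13, -0.005]
wrist_force: [-0.8, 0.0, -0.6]
opening: 0.224
grasp_force: 58.8
time_s: 7.6
eef_pos: [0.4491, 0.2758, 0.1003]
eef_rot: [-0.001, 0.992, -0.128, 0.0]
wrist_force: [-0.3, 0.2, -0.8]
opening: 0.224
grasp_force: 58.7
time_s: 8.4
eef_pos: [0.4505, 0.2718, 0.104]
eef_rot: [0.0, 0.991, -0.13, -0.0]
wrist_force: [0.5, 0.4, -0.8]
opening: 0.498
grasp_force: 0.0
[0.45053776 0.27181846 0.10401085] -14.986706944023014
copper (0.5272, -0.0423, 21.5, 24.9, 21.1)
brass (0.523, 0.1417, 23.7, 38.2, 14.5)
brass (0.5204, -0.1398, 28.2, 39.6, 12.5)
(array([-0.137,  1.072,  0.299]), 'rz', np.float64(-0.194))
```

```bash
python3 -m handwheel '[[0,0,-0.0388,0,0,0,0.6],[0,0,-0.0388,0,0,0,0.6],[0,0,-0.0388,0,0,0,0.6],[0,0,-0.0388,0,0,0,0.6],[0,0,-0.0388,0,0,0,0.6],[0,0,0,-0.0152,0.119,0,0.6],[0,0,0,-0.0152,0.119,0,0.6],[0,0,0,-0.0152,0.119,0,0.6]]'
python3 -m handwheel '[[0,0,0,-0.0152,0.119,0,0.6],[0,0,0,-0.0152,0.119,0,0.6],[0,0,0,-0.0152,0.119,0,0.6],[0,0,0,-0.0152,0.119,0,0.6],[0,0,0,-0.0152,0.119,0,0.6],[0,0,0,-0.0152,0.119,0,0.6],[0,0,0,0,0,0.13,0.6],[0,0,0,0,0,0.11,0.6]]'
python3 -m handwheel '[[0,0,0,0,0,0.04,0.6],[0,0,0,0,0,0,0],[0,0,0,0,0,0,0],[0,0,0,0,0,0,0],[0,0,0,0,0,0,0],[0,0,0,0,0,0,0],[0,0,0,0,0,-0.14,0],[0,0,0,0,0,-0.14,0]]'
python3 -m handwheel '[[0,0,0,0.0142,-0.134,0,0],[0,0,0,0.0142,-0.134,0,0],[0,0,0,0.0142,-0.134,0,0],[0,0,0,0.0142,-0.134,0,0],[0,0,0,0.0142,-0.134,0,0],[0,0,0,0.0142,-0.134,0,0],[0,0,0,0.0142,-0.134,0,0],[0,0,0,0.0142,-0.134,0,0]]'
python3 -m handwheel '[[0,0,0,0.0142,-0.134,0,0],[0,0,0.0388,0,0,0,0],[0,0,0.0388,0,0,0,0],[0,0,0.0388,0,0,0,0],[0,0,0.0388,0,0,0,0],[0,0,0.0388,0,0,0,0],[0,0,0,0,0,0.07,0],[0,0,0,0,0,0.12,0]]'
python3 -m handwheel '[[0,0,0,0,0,0,0],[0,0,0,0,0,0,0.45],[0,0,0,0,0,0,0.45],[0,0,0,0,0,0,0.45],[0,0,0,0,0,-0.1,0.45],[0,0,0,0,0,-0.1,0.5],[0,0,0,0,0,0,0.6],[0,0,0,0,0,0,0.6]]'
python3 - <<'E'
from h import *
o=ctrl.get_obs();print(o['eef_pos'],yaw())
m=ctrl.camera_model('scene');im=ctrl.camera('scene');pieces(im,m,(.36,.60,-.4,.4));cv2.imwrite('pics/s3.png',cv2.resize(im[140:260,120:480],None,fx=2,fy=2))
print(delta((.521,.140,.020),25))
E
```

```text
time_s: 9.25
eef_pos: [0.4753, 0.1658, 0.1042]
eef_rot: [0.0, 0.985, 0.174, 0.001]
wrist_force: [0.6, -0.1, -0.6]
opening: 0.598
grasp_force: 0.0
time_s: 10.05
eef_pos: [0.5238, -0.0461, 0.032]
eef_rot: [0.001, 0.985, 0.172, 0.002]
wrist_force: [-0.1, -0.0, -1.4]
opening: 0.599
grasp_force: 0.0
time_s: 10.85
eef_pos: [0.5208, -0.0436, 0.1034]
eef_rot: [-0.0, 0.985, 0.173, -0.001]
wrist_force: [1.3, -0.9, 0.7]
opening: -0.0
grasp_force: 0.0
time_s: 11.65
eef_pos: [0.4439, 0.2718, 0.104]
eef_rot: [-0.0, 0.985, 0.173, 0.001]
wrist_force: [-0.0, 0.2, -1.2]
opening: -0.006
grasp_force: 0.0
time_s: 12.45
eef_pos: [0.4374, 0.3107, 0.0488]
eef_rot: [-0.002, 0.991, -0.13, 0.004]
wrist_force: [1.2, 0.2, -1.1]
opening: -0.004
grasp_force: 0.0
time_s: 13.25
eef_pos: [0.4354, 0.3097, 0.1076]
eef_rot: [-0.001, 0.991, -0.13, 0.002]
wrist_force: [0.2, -0.5, -0.4]
opening: 0.598
grasp_force: 0.0
[0.43542943 0.30968618 0.1075902 ] -14.971477284477055
copper (0.5302, -0.048, 22.2, 24.9, 21.0)
brass (0.5223, 0.1414, 23.7, 38.0, 14.5)
brass (0.5204, -0.1398, 28.2, 39.6, 12.4)
(array([0.023, 0.633, 0.288]), 'rz', np.float64(-0.222))
```

View pics/s3.png

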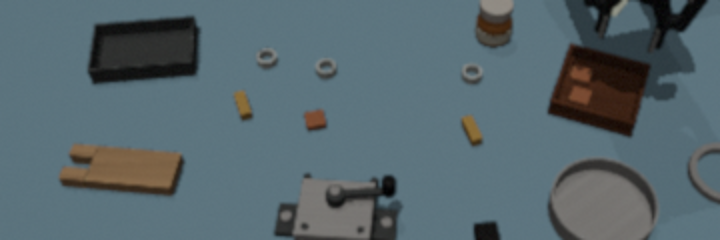

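Copper 3 slipped out: the tips were a little too high, and it moved to (.530,-.048). The other two are in the tray. I'll retry slightly lower.

Run:
```python
from h import *
print(ctrl.get_obs()['eef_pos'],delta((.530,-.048,.016),21))
```

```text
[0.43450396 0.3092955  0.10636041] (array([-0.13 ,  1.226,  0.301]), 'rz', np.float64(-0.2))
```

```bash
python3 -m handwheel '[[0,0,-0.04,0,0,0,0.6],[0,0,-0.04,0,0,0,0.6],[0,0,-0.04,0,0,0,0.6],[0,0,-0.04,0,0,0,0.6],[0,0,-0.04,0,0,0,0.6],[0,0,0,-0.013,0.1226,0,0.6],[0,0,0,-0.013,0.1226,0,0.6],[0,0,0,-0.013,0.1226,0,0.6]]' >/dev/null
python3 -m handwheel '[[0,0,0,-0.013,0.1226,0,0.6],[0,0,0,-0.013,0.1226,0,0.6],[0,0,0,-0.013,0.1226,0,0.6],[0,0,0,-0.013,0.1226,0,0.6],[0,0,0,-0.013,0.1226,0,0.6],[0,0,0,-0.013,0.1226,0,0.6],[0,0,0,-0.013,0.1226,0,0.6],[0,0,0,0,0,0.13,0.6]]' >/dev/null
python3 -m handwheel '[[0,0,0,0,0,0.11,0.6],[0,0,0,0,0,0.061,0.6],[0,0,0,0,0,0,0.6],[0,0,0,0,0,0,0],[0,0,0,0,0,0,0],[0,0,0,0,0,0,0],[0,0,0,0,0,0,0],[0,0,0,0,0,0,0]]'
```

```text
time_s: 15.7
eef_pos: [0.531, -0.0483, 0.0168]
eef_rot: [0.001, 0.983, 0.183, 0.001]
wrist_force: [-1.2, 1.0, 6.9]
opening: 0.247
grasp_force: 59.6
```

```bash
python3 -m handwheel '[[0,0,0,0,0,-0.14,0],[0,0,0,0,0,-0.14,0],[0,0,0,0.0146,-0.1226,0,0],[0,0,0,0.0146,-0.1226,0,0],[0,0,0,0.0146,-0.1226,0,0],[0,0,0,0.0146,-0.1226,0,0],[0,0,0,0.0146,-0.1226,0,0],[0,0,0,0.0146,-0.1226,0,0]]'
python3 -m handwheel '[[0,0,0,0.0146,-0.1226,0,0],[0,0,0,0.0146,-0.1226,0,0],[0,0,0,0.0146,-0.1226,0,0],[0,0,0,0.0146,-0.1226,0,0],[0,0,0.04,0,0,0,0],[0,0,0.04,0,0,0,0],[0,0,0.04,0,0,0,0],[0,0,0.04,0,0,0,0]]'
python3 -m handwheel '[[0,0,0.04,0,0,0,0],[0,0,0,0,0,0.07,0],[0,0,0,0,0,0.12,0],[0,0,0,0,0,0,0.45],[0,0,0,0,0,0,0.45],[0,0,0,0,0,0,0.45],[0,0,0,0,0,-0.1,0.45],[0,0,0,0,0,-0.1,0.6]]'
python3 - <<'E'
from h import *
print(ctrl.get_obs()['eef_pos'],yaw())
m=ctrl.camera_model('scene');im=ctrl.camera('scene');pieces(im,m,(.36,.60,-.4,.4))
print(delta((.425,.138,.016),0))
E
```

```text
time_s: 16.5
eef_pos: [0.4747, 0.1687, 0.0998]
eef_rot: [0.0, 0.983, 0.182, 0.0]
wrist_force: [0.5, 0.2, -1.2]
opening: 0.246
grasp_force: 60.0
time_s: 17.3
eef_pos: [0.4386, 0.3111, 0.0996]
eef_rot: [0.0, 0.998, -0.07, 0.0]
wrist_force: [0.5, -0.0, 0.0]
opening: 0.254
grasp_force: 60.0
time_s: 18.1
eef_pos: [0.439, 0.311, 0.1043]
eef_rot: [-0.0, 0.991, -0.13, 0.0]
wrist_force: [0.5, -0.3, 0.8]
opening: 0.594
grasp_force: 0.0
[0.43898707 0.31099935 0.10432071] -14.973153878826055
brass (0.5233, 0.1418, 23.7, 38.8, 14.5)
brass (0.5208, -0.14, 27.9, 40.1, 11.8)
(array([-0.058,  0.582,  0.314]), 'rz', np.float64(-0.083))
```

```bash
python3 -m handwheel '[[0,0,-0.0415,0,0,0,0.6],[0,0,-0.0415,0,0,0,0.6],[0,0,0,-0.011,0.1165,0,0.6],[0,0,0,-0.011,0.1165,0,0.6],[0,0,0,-0.011,0.1165,0,0.6],[0,0,0,-0.011,0.1165,0,0.6],[0,0,0,-0.011,0.1165,0,0.6],[0,0,0,0,0,0.12,0.6]]'
python3 -m handwheel '[[0,0,0,0,0,0.12,0.6],[0,0,0,0,0,0.05,0.6],[0,0,0,0,0,0,0.6],[0,0,0,0,0,0,0],[0,0,0,0,0,0,0],[0,0,0,0,0,0,0],[0,0,0,0,0,0,0],[0,0,0,0,0,0,0]]'
```

```text
time_s: 18.95
eef_pos: [0.428, 0.1336, 0.072]
eef_rot: [0.0, 1.0, -0.002, 0.007]
wrist_force: [2.3, 0.7, 0.2]
opening: 0.599
grasp_force: 0.0
time_s: 19.75
eef_pos: [0.424, 0.1364, 0.0177]
eef_rot: [-0.0, 1.0, -0.0, 0.002]
wrist_force: [-1.7, 0.6, 6.1]
opening: 0.272
grasp_force: 58.5
```

```bash
python3 -m handwheel '[[0,0,0,0,0,-0.14,0],[0,0,0,0,0,-0.14,0],[0,0,0,0.112,-0.0946,0,0],[0,0,0,0.112,-0.0946,0,0],[0,0,0,0.112,-0.0946,0,0],[0,0,0,0.112,-0.0946,0,0],[0,0,0,0.112,-0.0946,0,0],[0,0,0,0,0,0,0]]'
python3 -m handwheel '[[0,0,0,0,0,0.12,0],[0,0,0,0,0,0.07,0],[0,0,0,0,0,0,0.45],[0,0,0,0,0,0,0.45],[0,0,0,0,0,0,0.45],[0,0,0,0,0,0,0.45],[0,0,0,0,0,-0.1,0.45],[0,0,0,0,0,-0.1,0.6]]'
python3 - <<'E'
from h import *
print(ctrl.get_obs()['eef_pos'],yaw())
m=ctrl.camera_model('scene');im=ctrl.camera('scene');pieces(im,m,(.36,.60,-.4,.4));cv2.imwrite('pics/s4.png',cv2.resize(im[140:260,120:480],None,fx=2,fy=2))
print(delta((.4425,-.052,.016),0))
E
```

```text
time_s: 20.55
eef_pos: [0.5943, 0.2813, 0.101]
eef_rot: [-0.001, 1.0, 0.001, 0.003]
wrist_force: [0.3, 0.4, 0.2]
opening: 0.273
grasp_force: 59.2
time_s: 21.35
eef_pos: [0.5899, 0.2778, 0.1033]
eef_rot: [0.0, 1.0, -0.0, -0.0]
wrist_force: [-0.3, -0.6, 0.4]
opening: 0.593
grasp_force: 0.0
[0.58987742 0.27778362 0.10334767] -0.04203319296385437
copper (0.47, 0.3136, 75.4, 38.0, 17.5)
copper (0.4451, 0.2648, -19.3, 33.7, 15.5)
copper (0.3926, 0.2621, -18.6, 30.0, 21.8)
brass (0.5231, 0.1412, 26.2, 39.5, 14.7)
brass (0.5212, -0.1398, 27.9, 41.0, 11.8)
(array([-0.504,  1.103,  0.314]), 'rz', np.float64(-0.0))
```

View pics/s4.png

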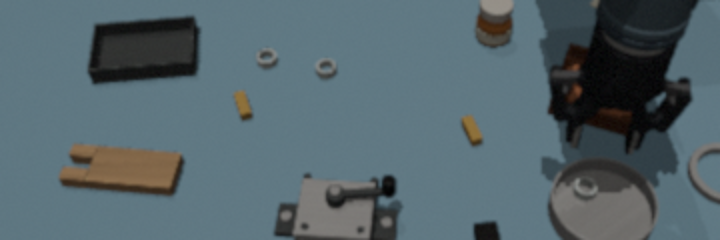

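The ring is in the tin at crop (586,188). Next is silver 2, which hasn't moved from crop (326,67).

```bash
python3 -m handwheel '[[0,0,0,-0.056,0.1225,0,0.6],[0,0,0,-0.056,0.1225,0,0.6],[0,0,0,-0.056,0.1225,0,0.6],[0,0,0,-0.056,0.1225,0,0.6],[0,0,0,-0.056,0.1225,0,0.6],[0,0,0,-0.056,0.1225,0,0.6],[0,0,0,-0.056,0.1225,0,0.6],[0,0,0,-0.056,0.1225,0,0.6]]'
python3 -m handwheel '[[0,0,0,-0.056,0.1225,0,0.6],[0,0,0,0,0,0.12,0.6],[0,0,0,0,0,0.12,0.6],[0,0,0,0,0,0.065,0.6],[0,0,0,0,0,0,0.6],[0,0,0,0,0,0,0],[0,0,0,0,0,0,0],[0,0,0,0,0,0,0]]'
python3 -m handwheel '[[0,0,0,0,0,0,0],[0,0,0,0,0,0,0],[0,0,0,0,0,-0.14,0],[0,0,0,0,0,-0.14,0],[0,0,0,0.0687,-0.1222,0,0],[0,0,0,0.0687,-0.1222,0,0],[0,0,0,0.0687,-0.1222,0,0],[0,0,0,0.0687,-0.1222,0,0]]'
python3 -m handwheel '[[0,0,0,0.0687,-0.1222,0,0],[0,0,0,0.0687,-0.1222,0,0],[0,0,0,0.0687,-0.1222,0,0],[0,0,0,0.0687,-0.1222,0,0],[0,0,0,0.0687,-0.1222,0,0],[0,0,0,0,0,0,0],[0,0,0,0,0,0.12,0],[0,0,0,0,0,0.065,0]]'
python3 -m handwheel '[[0,0,0,0,0,0,0.45],[0,0,0,0,0,0,0.45],[0,0,0,0,0,0,0.45],[0,0,0,0,0,0,0.45],[0,0,0,0,0,-0.1,0.45],[0,0,0,0,0,-0.1,0.6],[0,0,0,0,0,0,0.6],[0,0,0,0,0,0,0.6]]'
python3 - <<'E'
from h import *
print(ctrl.get_obs()['eef_pos'],yaw())
m=ctrl.camera_model('scene');im=ctrl.camera('scene');pieces(im,m,(.36,.60,-.4,.4));cv2.imwrite('pics/s5.png',cv2.resize(im[140:260,120:480],None,fx=2,fy=2))
print(delta((.437,-.1305,.016),0))
E
```

```text
time_s: 22.2
eef_pos: [0.4557, -0.0174, 0.1037]
eef_rot: [0.0, 1.0, -0.0, 0.001]
wrist_force: [0.6, -1.2, -0.1]
opening: 0.601
grasp_force: 0.0
time_s: 23.0
eef_pos: [0.4403, -0.0531, 0.0129]
eef_rot: [0.001, 1.0, 0.0, 0.001]
wrist_force: [-1.7, 0.3, 6.1]
opening: 0.28
grasp_force: 58.8
time_s: 23.8
eef_pos: [0.5229, 0.0956, 0.0968]
eef_rot: [0.0, 1.0, -0.0, 0.002]
wrist_force: [0.3, -1.9, -0.1]
opening: 0.281
grasp_force: 59.2
time_s: 24.6
eef_pos: [0.6241, 0.2774, 0.0389]
eef_rot: [0.0, 1.0, 0.0, -0.0]
wrist_force: [-0.4, 0.2, -1.0]
opening: 0.283
grasp_force: 59.2
time_s: 25.4
eef_pos: [0.6258, 0.2774, 0.1018]
eef_rot: [-0.0, 1.0, -0.0, 0.002]
wrist_force: [-0.2, 0.3, 0.2]
opening: 0.6
grasp_force: 0.0
[0.62579448 0.27741677 0.10180274] -0.03609529009208525
brass (0.5237, 0.1416, 26.2, 39.5, 14.6)
brass (0.5212, -0.1398, 27.9, 41.0, 11.8)
(array([-0.626,  1.359,  0.281]), 'rz', np.float64(-0.0))
```

View pics/s5.png

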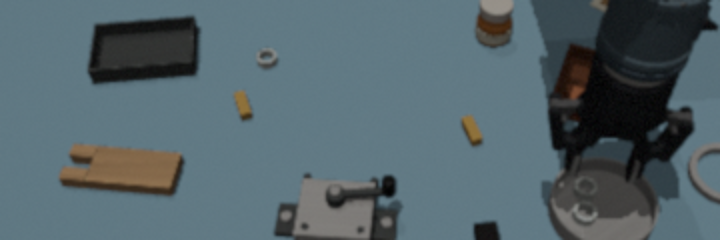

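Two rings are in the tin (crop 586,187 and 586,212). Next is silver 3 at crop (267,57).

```bash
python3 -m handwheel '[[0,0,0,-0.057,0.1236,0,0.6],[0,0,0,-0.057,0.1236,0,0.6],[0,0,0,-0.057,0.1236,0,0.6],[0,0,0,-0.057,0.1236,0,0.6],[0,0,0,-0.057,0.1236,0,0.6],[0,0,0,-0.057,0.1236,0,0.6],[0,0,0,-0.057,0.1236,0,0.6],[0,0,0,-0.057,0.1236,0,0.6]]'
python3 -m handwheel '[[0,0,0,-0.057,0.1236,0,0.6],[0,0,0,-0.057,0.1236,0,0.6],[0,0,0,-0.057,0.1236,0,0.6],[0,0,0,0,0,0.12,0.6],[0,0,0,0,0,0.1,0.6],[0,0,0,0,0,0.06,0.6],[0,0,0,0,0,0,0.6],[0,0,0,0,0,0,0]]'
python3 -m handwheel '[[0,0,0,0,0,0,0],[0,0,0,0,0,0,0],[0,0,0,0,0,0,0],[0,0,0,0,0,0,0],[0,0,0,0,0,-0.14,0],[0,0,0,0,0,-0.14,0],[0,0,0,0.0475,-0.1223,0,0],[0,0,0,0.0475,-0.1223,0,0]]'
python3 -m handwheel '[[0,0,0,0.0475,-0.1223,0,0],[0,0,0,0.0475,-0.1223,0,0],[0,0,0,0.0475,-0.1223,0,0],[0,0,0,0.0475,-0.1223,0,0],[0,0,0,0.0475,-0.1223,0,0],[0,0,0,0.0475,-0.1223,0,0],[0,0,0,0.0475,-0.1223,0,0],[0,0,0,0.0475,-0.1223,0,0]]'
python3 -m handwheel '[[0,0,0,0.0475,-0.1223,0,0],[0,0,0,0.0475,-0.1223,0,0],[0,0,0,0,0,0.12,0],[0,0,0,0,0,0.06,0],[0,0,0,0,0,0,0],[0,0,0,0,0,0,0.45],[0,0,0,0,0,0,0.45],[0,0,0,0,0,0,0.45]]'
python3 -m handwheel '[[0,0,0,0,0,-0.1,0.45],[0,0,0,0,0,-0.1,0.6],[0,0,0,0,0,0,0.6],[0,0,0,0,0,0,0.6],[0,0,0,0,0,0,0.6],[0,0,0,0,0,0,0.6],[0,0,0,0,0,0,0.6],[0,0,0,0,0,0,0.6]]' >/dev/null
python3 - <<'E'
from h import *
print(ctrl.get_obs()['eef_pos'],yaw())
m=ctrl.camera_model('scene');im=ctrl.camera('scene');pieces(im,m,(.36,.60,-.4,.4))
print(delta((.521,.140,.018),25))
E
```

```text
time_s: 26.25
eef_pos: [0.4858, -0.0205, 0.0985]
eef_rot: [-0.0, 1.0, -0.0, -0.001]
wrist_force: [0.5, -0.0, 0.1]
opening: 0.598
grasp_force: 0.0
time_s: 27.05
eef_pos: [0.4357, -0.1303, 0.0151]
eef_rot: [-0.001, 1.0, -0.0, -0.001]
wrist_force: [-0.7, -0.3, -0.8]
opening: 0.446
grasp_force: 0.0
time_s: 27.85
eef_pos: [0.4665, -0.0577, 0.1017]
eef_rot: [0.001, 1.0, -0.002, 0.002]
wrist_force: [0.3, 0.0, -0.5]
opening: 0.278
grasp_force: 59.1
time_s: 28.65
eef_pos: [0.5792, 0.2379, 0.0995]
eef_rot: [0.0, 1.0, -0.0, -0.0]
wrist_force: [-0.2, -0.4, -0.2]
opening: 0.274
grasp_force: 59.1
time_s: 29.45
eef_pos: [0.6087, 0.3093, 0.0474]
eef_rot: [-0.0, 1.0, -0.001, 0.001]
wrist_force: [0.2, 0.0, 0.2]
opening: 0.449
grasp_force: 0.0
[0.60712763 0.30938929 0.10467255] -0.041460061725424414
brass (0.5233, 0.1418, 23.7, 40.1, 14.5)
brass (0.5212, -0.1398, 27.9, 41.0, 11.8)
(array([-0.499,  0.391,  0.289]), 'rz', np.float64(-0.139))
```

```bash
python3 -m handwheel '[[0,0,-0.0463,0,0,0,0.6],[0,0,-0.0463,0,0,0,0.6],[0,0,-0.0463,0,0,0,0.6],[0,0,0,-0.1,0.078,0,0.6],[0,0,0,-0.1,0.078,0,0.6],[0,0,0,-0.1,0.078,0,0.6],[0,0,0,-0.1,0.078,0,0.6],[0,0,0,-0.1,0.078,0,0.6]]'
python3 -m handwheel '[[0,0,0,0,0,0.12,0.6],[0,0,0,0,0,0.1,0.6],[0,0,0,0,0,0.065,0.6],[0,0,0,0,0,0,0],[0,0,0,0,0,0,0],[0,0,0,0,0,0,0],[0,0,0,0,0,0,0],[0,0,0,0,0,0,0]]'
python3 -m handwheel '[[0,0,0,0,0,-0.14,0],[0,0,0,0,0,-0.14,0],[0,0,0,-0.071,0.1013,0,0],[0,0,0,-0.071,0.1013,0,0],[0,0,0,-0.071,0.1013,0,0],[0,0,0,-0.071,0.1013,0,0],[0,0,0,-0.071,0.1013,0,0],[0,0,0,-0.071,0.1013,0,0]]'
python3 -m handwheel '[[0,0,0,-0.071,0.1013,0,0],[0,0,0,-0.071,0.1013,0,0],[0,0,0,-0.071,0.1013,0,0],[0,0,0,-0.071,0.1013,0,0],[0,0,0,-0.071,0.1013,0,0],[0,0,0,0,0,0,0],[0,0,0,0,0,0.12,0],[0,0,0,0,0,0.05,0]]'
python3 -m handwheel '[[0,0,0,0,0,0,0],[0,0,0,0,0,0,0.45],[0,0,0,0,0,0,0.45],[0,0,0,0,0,0,0.45],[0,0,0,0,0,-0.1,0.45],[0,0,0,0,0,-0.1,0.6],[0,0,0,0,0,0,0.6],[0,0,0,0,0,0,0.6]]'
python3 - <<'E'
from h import *
print(ctrl.get_obs()['eef_pos'],yaw())
m=ctrl.camera_model('scene');im=ctrl.camera('scene');pieces(im,m,(.36,.60,-.4,.4));cv2.imwrite('pics/s6.png',cv2.resize(im[140:260,120:480],None,fx=2,fy=2))
print(delta((.519,-.140,.018),28))
E
```

```text
time_s: 31.1
eef_pos: [0.5201, 0.139, 0.1054]
eef_rot: [0.0, 0.976, 0.216, 0.0]
wrist_force: [0.5, -0.2, 0.2]
opening: 0.6
grasp_force: 0.0
time_s: 31.9
eef_pos: [0.522, 0.1404, 0.0213]
eef_rot: [0.0, 0.976, 0.216, 0.001]
wrist_force: [-1.0, -0.7, 3.0]
opening: 0.13
grasp_force: 59.1
time_s: 32.7
eef_pos: [0.4818, -0.0804, 0.1046]
eef_rot: [0.0, 0.976, 0.216, 0.0]
wrist_force: [0.7, 0.0, -0.2]
opening: 0.132
grasp_force: 58.8
time_s: 33.5
eef_pos: [0.4487, -0.2609, 0.0514]
eef_rot: [-0.001, 0.976, 0.216, -0.0]
wrist_force: [0.1, 0.1, -0.8]
opening: 0.124
grasp_force: 58.8
time_s: 34.3
eef_pos: [0.4504, -0.2624, 0.1144]
eef_rot: [0.001, 0.976, 0.216, 0.001]
wrist_force: [0.0, 0.5, -0.7]
opening: 0.596
grasp_force: 0.0
[ 0.45037307 -0.26235864  0.11441597] 24.975242680469957
brass (0.5206, -0.1397, 28.2, 40.1, 12.5)
brass (0.4468, -0.2618, 17.8, 39.3, 16.2)
(array([ 0.395, -0.25 ,  0.318]), 'rz', np.float64(-0.017))
```

View pics/s6.png

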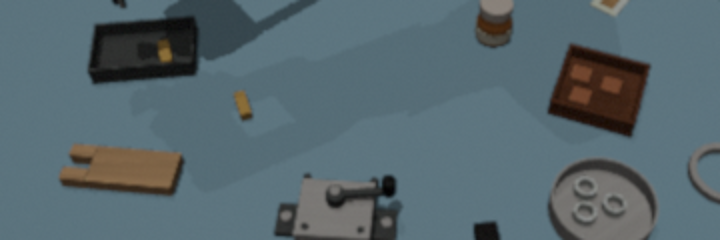

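Three coppers are in the wood tray, three rings in the tin and one brass in the steel tray (crop 165,50). The last brass is at crop (243,104).

```bash
python3 -m handwheel '[[0,0,-0.017,0,0,0,0.6],[0,0,0,0.099,-0.0625,0,0.6],[0,0,0,0.099,-0.0625,0,0.6],[0,0,0,0.099,-0.0625,0,0.6],[0,0,0,0.099,-0.0625,0,0.6],[0,0,0,0,0,0.12,0.6],[0,0,0,0,0,0.12,0.6],[0,0,0,0,0,0.075,0.6]]'
python3 -m handwheel '[[0,0,0,0,0,0,0],[0,0,0,0,0,0,0],[0,0,0,0,0,0,0],[0,0,0,0,0,0,0],[0,0,0,0,0,0,0],[0,0,0,0,0,0,0],[0,0,0,0,0,-0.14,0],[0,0,0,0,0,-0.14,0]]'
python3 -m handwheel '[[0,0,0,-0.0944,0.0797,0,0],[0,0,0,-0.0944,0.0797,0,0],[0,0,0,-0.0944,0.0797,0,0],[0,0,0,-0.0944,0.0797,0,0],[0,0,0,-0.0944,0.0797,0,0],[0,0,0,0,0,0,0],[0,0,0,0,0,0.12,0],[0,0,0,0,0,0.05,0]]'
python3 -m handwheel '[[0,0,0,0,0,0,0],[0,0,0,0,0,0,0.45],[0,0,0,0,0,0,0.45],[0,0,0,0,0,0,0.45],[0,0,0,0,0,-0.13,0.45],[0,0,0,0,0,-0.13,0.6],[0,0,0,0,0,-0.13,1],[0,0,0,0,0,-0.13,1]]'
python3 -m handwheel '[[0,0,0,0.1,-0.05,-0.1,1],[0,0,0,0.1,-0.05,-0.1,1],[0,0,0,0.1,-0.05,0,1],[0,0,0,0.1,-0.05,0,1],[0,0,0,0,0,0,1],[0,0,0,0,0,0,1],[0,0,0,0,0,0,1],[0,0,0,0,0,0,1]]'
python3 - <<'E'
from h import *
import pickle
print(ctrl.get_obs()['eef_pos'],yaw())
m=ctrl.camera_model('scene');im=ctrl.camera('scene');pieces(im,m,(.36,.60,-.4,.4));cv2.imwrite('pics/s7.png',im)
m=ctrl.camera_model('wrist');im=ctrl.camera('wrist');cv2.imwrite('pics/w7.png',im);pickle.dump(m,open('w7.pkl','wb'))
E
```

```text
time_s: 35.15
eef_pos: [0.5171, -0.138, 0.0149]
eef_rot: [-0.002, 0.97, 0.243, -0.002]
wrist_force: [-0.4, 0.0, 0.7]
opening: 0.599
grasp_force: 0.0
time_s: 35.95
eef_pos: [0.5179, -0.1391, 0.1022]
eef_rot: [-0.001, 0.97, 0.242, -0.001]
wrist_force: [1.1, -0.5, -0.7]
opening: 0.131
grasp_force: 60.2
time_s: 36.75
eef_pos: [0.4493, -0.3107, 0.0496]
eef_rot: [-0.001, 0.97, 0.242, -0.001]
wrist_force: [-0.7, 0.8, -1.2]
opening: 0.136
grasp_force: 60.2
time_s: 37.55
eef_pos: [0.4506, -0.3117, 0.2101]
eef_rot: [0.001, 0.97, 0.242, 0.0]
wrist_force: [0.2, -0.1, 0.0]
opening: 0.912
grasp_force: 0.0
time_s: 38.35
eef_pos: [0.5276, -0.2033, 0.2676]
eef_rot: [0.0, 0.97, 0.241, -0.0]
wrist_force: [0.6, -0.3, -1.1]
opening: 1.004
grasp_force: 0.0
[ 0.52764544 -0.20333327  0.26756046] 27.948325456224108
brass (0.4465, -0.2619, 17.8, 39.7, 16.2)
brass (0.448, -0.3123, 28.9, 44.2, 16.1)
silver (0.4551, -0.204, 16.0, 39.7, 16.2)
```

View pics/w7.png

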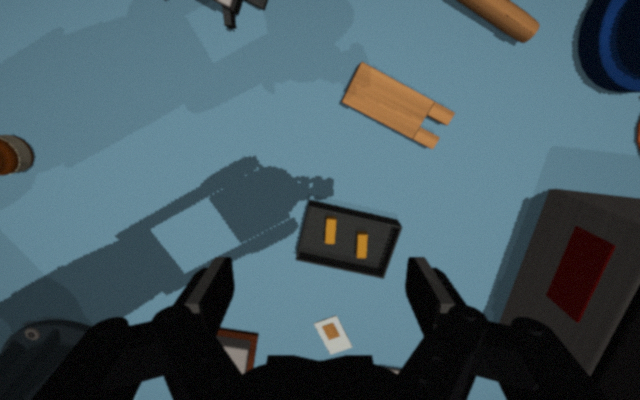

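Both brass pieces are in the steel tray at (331,231) and (362,246), so step 1 is done. The pin is at (398,104) with its plain end up-left. I'll measure it, then get a closer view of the holder.

```bash
python3 - <<'E'
from h import *
import pickle
P=dict(lo=(8,70,50),hi=(24,255,255),z=.018,amin=4000,amax=9000,box=(.55,.75,-.4,-.15))
print(segs(cv2.imread('pics/w7.png'),pickle.load(open('w7.pkl','rb')),**P))
print(segs(cv2.imread('pics/s7.png'),ctrl.camera_model('scene'),**P))
m=pickle.load(open('w7.pkl','rb'));print([onplane(m,p,.018)[:2].round(3) for p in((362,63),(342,104),(433,148),(454,114))])
E
python3 -m handwheel '[[0,0,0.039,0,0,0,1],[0,0,0.039,0,0,0,1],[0,0,0.039,0,0,0,1],[0,0,0.0383,0,0,0,1],[0,0,0,0.079,-0.113,0,1],[0,0,0,0.079,-0.113,0,1],[0,0,0,0.079,-0.113,0,1],[0,0,0,0.079,-0.113,0,1]]'
python3 -m handwheel '[[0,0,0,0.079,-0.113,0,1],[0,0,0,0.079,-0.113,0,1],[0,0,0,0,0,0,1],[0,0,0,0,0,0,1],[0,0,0,0,0,0,1],[0,0,0,0,0,0,1],[0,0,0,0,0,0,1],[0,0,0,0,0,0,1]]'
python3 - <<'E'
from h import *
import pickle
print(ctrl.get_obs()['eef_pos'],yaw())
m=ctrl.camera_model('wrist');im=ctrl.camera('wrist');cv2.imwrite('pics/w8f.png',im);cv2.imwrite('pics/w8.png',cv2.resize(im[60:310,200:440],None,fx=2.4,fy=2.4,interpolation=cv2.INTER_CUBIC));pickle.dump(m,open('w8.pkl','wb'))
print(proj(m,(.672,.008,.035)))
E
```

```text
[(0.6307, -0.2552, -88.3, 131.0, 50.8)]
[(0.637, -0.2526, -88.2, 132.2, 57.6)]
[array([ 0.652, -0.192]), array([ 0.602, -0.194]), array([ 0.61 , -0.321]), array([ 0.656, -0.32 ])]
time_s: 39.25
eef_pos: [0.6234, -0.0662, 0.2675]
eef_rot: [0.0, 1.0, -0.0, 0.0]
wrist_force: [0.9, -0.0, -0.3]
opening: 1.001
grasp_force: 0.0
time_s: 40.05
eef_pos: [0.6699, 0.0003, 0.2678]
eef_rot: [0.0, 1.0, 0.0, 0.0]
wrist_force: [0.3, 0.1, -0.4]
opening: 1.003
grasp_force: 0.0
[6.69909788e-01 2.52728783e-04 2.67750761e-01] 0.0010188127927380196
(np.float64(312.6628556816047), np.float64(162.66099395320578))
```

View pics/w8.png

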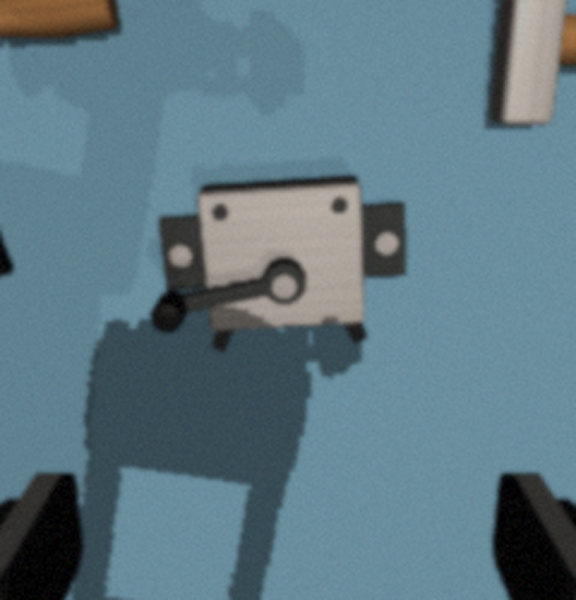

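Run:
```python
from h import *
import pickle
m=pickle.load(open('w8.pkl','rb'))
c=lambda p,z:onplane(m,(p[0]/2.4+200,p[1]/2.4+60),z)[:2]
bl,br,fr,fl=[c(p,.035) for p in((200,190),(358,183),(364,325),(211,329))]
print('plate',*[v.round(4) for v in(bl,br,fr,fl)])
ang=lambda v:np.degrees(np.arctan2(v[1],v[0])).round(1)
print('ctr',np.mean([bl,br,fr,fl],0).round(4),'x-axis yaw left/right',ang(bl-fl),ang(br-fr),'from y edges',ang(bl-br)-90,ang(fl-fr)-90)
b1,b2=c((180,256),.008),c((387,243),.008);print('bolts mid',((b1+b2)/2).round(4),ang(b1-b2)-90,np.linalg.norm(b1-b2))
g1,g2=c((222,341),.01),c((357,333),.01);print('guides mid',((g1+g2)/2).round(4),ang(g1-g2)-90)
h,k=c((285,286),.052),c((168,307),.069);print('hub',h.round(4),'knob',k.round(4),np.linalg.norm(h-k),ang(k-h))
w=pickle.load(open('w7.pkl','rb'))
m=ctrl.camera_model('scene')
print('scene hub?',onplane(m,(289,237),.052))
print(delta((.60,-.29,.2677),90))
```

```text
plate [0.7005 0.0428] [ 0.7039 -0.0356] [ 0.6298 -0.0411] [0.6276 0.0397]
ctr [0.6654 0.0014] x-axis yaw left/right 2.4 4.3 from y edges 2.5 1.5999999999999943
bolts mid [0.6644 0.0016] 3.700000000000003 0.1136515395042616
guides mid [ 0.6143 -0.0018] 3.5999999999999943
hub [6.558e-01 5.000e-04] knob [0.6501 0.056 ] 0.05579758479938985 95.8
scene hub? [0.66056691 0.00687587 0.052     ]
(array([-0.968, -0.233,  0.   ]), 'rz', np.float64(-0.5))
```

```bash
python3 -m handwheel '[[0,0,0,-0.0154,0.117,0,1],[0,0,0,-0.0154,0.117,0,1],[0,0,0,-0.0154,0.117,0,1],[0,0,0,-0.0154,0.117,0,1],[0,0,0,-0.0154,0.117,0,1],[0,0,0,-0.0154,0.117,0,1],[0,0,0,-0.0154,0.117,0,1],[0,0,0,-0.0154,0.117,0,1]]' >/dev/null
python3 -m handwheel '[[0,0,-0.0465,0,0,0.05,1],[0,0,-0.0465,0,0,0.05,1],[0,0,-0.0465,0,0,0.05,1],[0,0,-0.0465,0,0,0.05,1],[0,0,-0.0465,0,0,0.05,1],[0,0,-0.0465,0,0,0.05,1],[0,0,-0.0465,0,0,0.05,1],[0,0,-0.0465,0,0,0.05,1]]'
python3 -m handwheel '[[0,0,-0.0465,0,0,0.05,1],[0,0,-0.0465,0,0,0.05,1],[0,0,-0.0465,0,0,0.05,1],[0,0,0,0,0,0,1],[0,0,0,0,0,0,1],[0,0,0,0,0,0,1],[0,0,0,0,0,0,1],[0,0,0,0,0,0,1]]'
python3 - <<'E'
from h import *
print(delta((.633,-.2805,.014),92),yaw())
m=ctrl.camera_model('wrist');im=ctrl.camera('wrist')
print(segs(im,m,(8,70,50),(24,255,255),.018,3000,9000,(.5,.8,-.4,-.1)))
E
```

```text
time_s: 41.7
eef_pos: [0.6334, -0.2799, 0.147]
eef_rot: [0.0, 0.832, 0.555, 0.0]
wrist_force: [-0.4, -0.2, -1.4]
opening: 1.003
grasp_force: 0.0
time_s: 42.5
eef_pos: [0.6339, -0.28, 0.1035]
eef_rot: [0.001, 0.694, 0.72, 0.0]
wrist_force: [1.2, 0.8, -0.1]
opening: 1.0
grasp_force: 0.0
(array([-0.002, -0.003,  0.298]), 'rz', np.float64(0.0)) 92.08516192325516
[(0.631, -0.2555, -88.4, 129.3, 50.5), (0.7673, -0.2426, 89.5, 213.2, 29.5)]
```

```bash
python3 -m handwheel '[[0,0,0,0,-0.005,0.12,1],[0,0,0,0,0,0.12,1],[0,0,0,0,0,0.055,1],[0,0,0,0,0,0,1],[0,0,0,0,0,0,0.3],[0,0,0,0,0,0,0.3],[0,0,0,0,0,0,0.3],[0,0,0,0,0,0,0.3]]'
python3 -m handwheel '[[0,0,0,0,0,0,0.3],[0,0,0,0,0,0,0.3],[0,0,0,0,0,-0.1,0.3],[0,0,0,0,0,-0.1,0.3],[0,0,0,0,0,0,0.3],[0,0,0,0,0,0,0.3],[0,0,0,0,0,0,0.3],[0,0,0,0,0,0,0.3]]'
python3 - <<'E'
from h import *
print(yaw(),ctrl.get_obs()['eef_pos'])
E
```

```text
time_s: 43.35
eef_pos: [0.6337, -0.2809, 0.0168]
eef_rot: [0.002, 0.694, 0.72, 0.0]
wrist_force: [0.9, 0.3, 6.9]
opening: 0.566
grasp_force: 63.5
time_s: 44.15
eef_pos: [0.631, -0.2792, 0.0724]
eef_rot: [-0.001, 0.694, 0.72, -0.0]
wrist_force: [-0.9, 0.3, -0.2]
opening: 0.565
grasp_force: 62.8
92.14027463149925 [ 0.63101269 -0.27917675  0.072386  ]
```

```bash
python3 -m handwheel '[[0,0,0,0.131,-0.0507,0,0.3],[0,0,0,0.131,-0.0507,0,0.3],[0,0,0,0.131,-0.0507,0,0.3],[0,0,0,0.131,-0.0507,0,0.3],[0,0,0,0.131,-0.0507,0,0.3],[0,0,0,0.131,-0.0507,0,0.3],[0,0,0,0.131,-0.0507,0,0.3],[0,0,0,0,0,0,0.3]]'
python3 -m handwheel '[[0,0,0.0447,0,0,0,0.3],[0,0,0.0447,0,0,0,0.3],[0,0,0.0447,0,0,0,0.3],[0,0,0.0447,0,0,0,0.3],[0,0,0.0447,0,0,0,0.3],[0,0,0.0447,0,0,0,0.3],[0,0,0.0447,0,0,0,0.3],[0,0,0.0447,0,0,0,0.3]]'
python3 -m handwheel '[[0,0,0.0447,0,0,0,0.3],[0,0,0.0447,0,0,0,0.3],[0,0,0.0447,0,0,0,0.3],[0,0,0,0,0,0.1,0.3],[0,0,0,0,0,0.05,0.3],[0,0,0,0,0,0,0.3],[0,0,0,0,0,0,0.3],[0,0,0,0,0,0,0.3]]'
python3 - <<'E'
from h import *
print(yaw(),ctrl.get_obs()['eef_pos'])
m=ctrl.camera_model('scene');im=ctrl.camera('scene');cv2.imwrite('pics/s9.png',cv2.resize(im[140:280,220:380],None,fx=4,fy=4,interpolation=cv2.INTER_CUBIC))
E
```

```text
time_s: 44.95
eef_pos: [0.5114, -0.0044, 0.0723]
eef_rot: [-0.003, 0.692, 0.722, -0.001]
wrist_force: [-0.9, -0.6, -1.9]
opening: 0.566
grasp_force: 62.8
time_s: 45.75
eef_pos: [0.5152, -0.0094, 0.0733]
eef_rot: [-0.0, 0.972, 0.237, -0.001]
wrist_force: [-0.3, -0.4, -1.1]
opening: 0.563
grasp_force: 62.7
time_s: 46.55
eef_pos: [0.5161, -0.0093, 0.0297]
eef_rot: [0.0, 0.999, 0.032, 0.001]
wrist_force: [-0.0, -0.3, -0.8]
opening: 0.561
grasp_force: 62.7
3.624723114453 [ 0.51612442 -0.00927877  0.02974669]
```

View pics/s9.png

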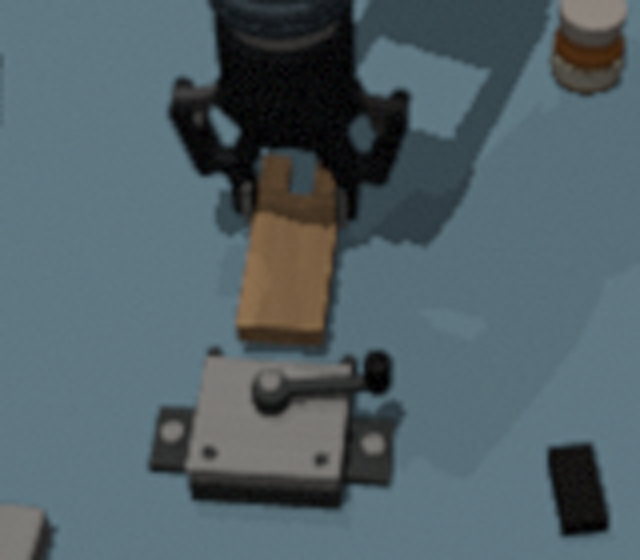

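The pin is held in front of the holder and lines up with it; the tail edge is at crop (240–325,330). Next I'll work out the lateral offset.

Run:
```python
from h import *
m=ctrl.camera_model('scene')
c=lambda p,z:onplane(m,(p[0]/4+220,p[1]/4+140),z)[:2]
fl,fr,br,bl=[c(p,.035) for p in((352,362),(208,360),(190,472),(345,480))]
ang=lambda v:np.degrees(np.arctan2(v[1],v[0])).round(1)
ctr=np.mean([fl,fr,br,bl],0)
print('plate',ctr.round(4),ang(bl-fl),ang(br-fr),ang(fl-fr)-90,ang(bl-br)-90)
b=[c((372,443),.008),c((172,431),.008)];print('bolts',np.mean(b,0).round(4),ang(b[0]-b[1])-90)
z=.032
t1,t2=c((325,333),z),c((240,328),z);r1,r2=c((337,222),z),c((254,212),z)
print('tail',((t1+t2)/2).round(4),ang(t1-t2)-90,'sides',ang(t1-r1),ang(t2-r2),np.linalg.norm(t1-t2))
for yw in(2.5,3.5,4.5):
    a=np.radians(yw);ax=np.array([np.cos(a),np.sin(a)]);s=ctr+.0185*ax;d=(t1+t2)/2-s
    print(yw,'seat',s.round(4),'tail in seat',(d@ax).round(4),(-d[0]*ax[1]+d[1]*ax[0]).round(4))
```

```text
plate [0.6682 0.0062] 5.8 4.1 6.799999999999997 4.299999999999997
bolts [0.6644 0.0028] 3.700000000000003
tail [6.088e-01 2.000e-04] 3.5999999999999943 sides 4.1 5.3 0.04830842472171168
2.5 seat [0.6867 0.007 ] tail in seat -0.0782 -0.0034
3.5 seat [0.6867 0.0073] tail in seat -0.0782 -0.0023
4.5 seat [0.6867 0.0076] tail in seat -0.0782 -0.0013
```

```bash
python3 -m handwheel '[[0,0,-0.002,0,-0.005,0,0.3],[0,0,0,0,0,0.03,0.3],[0,0,0,0,0,0.008,0.3],[0,0,0,0,0,0.003,0.3],[0,0,0,0.02,0,0,0.3],[0,0,0,0.02,0,0,0.3],[0,0,0,0.02,0,0,0.3],[0,0,0,0.02,0,0,0.3]]'
python3 -m handwheel '[[0,0,0,0.02,0,0,0.3],[0,0,0,0.02,0,0,0.3],[0,0,0,0.02,0,0,0.3],[0,0,0,0.02,0,0,0.3],[0,0,0,0,0,0,0.3],[0,0,0,0,0,0,0.3],[0,0,0,0,0,0,0.3],[0,0,0,0,0,0,0.3]]'
```

```text
time_s: 47.4
eef_pos: [0.539, -0.0057, 0.0168]
eef_rot: [0.0, 0.999, 0.035, -0.001]
wrist_force: [-3.2, -0.4, 6.4]
opening: 0.564
grasp_force: 63.5
time_s: 48.2
eef_pos: [0.5633, -0.004, 0.0169]
eef_rot: [0.0, 0.999, 0.035, 0.0]
wrist_force: [-0.2, -0.1, 2.4]
opening: 0.565
grasp_force: 63.0
```

```bash
python3 -m handwheel '[[0,0,0,0.02,0,0,0.3],[0,0,0,0.02,0,0,0.3],[0,0,0,0.02,0,0,0.3],[0,0,0,0.02,0,0,0.3],[0,0,0,0.01,0,0,0.3],[0,0,0,0.01,0,0,0.3],[0,0,0,0,0,0,0.3],[0,0,0,0,0,0,0.3]]'
python3 -m handwheel '[[0,0,0,0.007,0,0,0.3],[0,0,0,0.006,0,0,0.3],[0,0,0,0,0,0,0.3],[0,0,0,0,0,0,0.3],[0,0,0,0,0,0,0.3],[0,0,0,0,0,0,0.3],[0,0,0,0,0,0,0.3],[0,0,0,0,0,0,0.3]]'
```

```text
time_s: 49.0
eef_pos: [0.5925, -0.0019, 0.0168]
eef_rot: [-0.0, 0.999, 0.035, -0.001]
wrist_force: [-1.2, -1.6, 5.6]
opening: 0.571
grasp_force: 63.4
time_s: 49.8
eef_pos: [0.596, -0.0017, 0.0168]
eef_rot: [-0.0, 0.999, 0.035, -0.001]
wrist_force: [-3.0, -0.6, 7.7]
opening: 0.561
grasp_force: 63.6
```

```bash
python3 -m handwheel '[[0,0,0,0.006,0,0,0.3],[0,0,0,0,0,0,0.3],[0,0,0,0,0,0,0.3],[0,0,0,0,0,0,0.3],[0,0,0,0,0,0,0.3],[0,0,0,0,0,0,0.3],[0,0,0,0,0,0,0.3],[0,0,0,0,0,0,0.3]]'
python3 -m handwheel '[[0,0,0,0.006,0,0,0.3],[0,0,0,0,0,0,0.3],[0,0,0,0,0,0,0.3],[0,0,0,0,0,0,0.3],[0,0,0,0,0,0,0.3],[0,0,0,0,0,0,0.3],[0,0,0,0,0,0,0.3],[0,0,0,0,0,0,0.3]]'
```

```text
time_s: 50.6
eef_pos: [0.596, -0.0016, 0.0168]
eef_rot: [-0.0, 0.999, 0.035, -0.003]
wrist_force: [-10.5, -1.9, 13.3]
opening: 0.569
grasp_force: 64.3
time_s: 51.4
eef_pos: [0.5961, -0.0016, 0.0168]
eef_rot: [-0.0, 0.999, 0.035, -0.005]
wrist_force: [-16.9, -2.8, 20.1]
opening: 0.564
grasp_force: 65.0
```

```bash
python3 -m handwheel '[[0,0,0,-0.009,0,0,0.3],[0,0,0,0,0,0,0.85],[0,0,0,0,0,0,0.85],[0,0,0,0,0,0,0.85],[0,0,0,0,0,0,0.85],[0,0,0,-0.02,0,-0.05,0.85],[0,0,0,-0.1,0,-0.14,0.85],[0,0,0,-0.05,0,-0.14,0.85]]'
python3 -m handwheel '[[0,0,0,0.05,0,-0.12,0.85],[0,0,0,0.05,0,-0.12,0.85],[0,0,0,0,0,-0.1,0.85],[0,0,0,0,0,0,0],[0,0,0,0,0,0,0],[0,0,0,0,0,0,0],[0,0,0,0,0,0,0],[0,0,0,0,0,0,0]]'
python3 - <<'E'
from h import *
import pickle
print(ctrl.get_obs()['eef_pos'],yaw())
m=ctrl.camera_model('wrist');im=ctrl.camera('wrist');cv2.imwrite('pics/w10f.png',im);pickle.dump(m,open('w10.pkl','wb'))
u,v=map(int,proj(m,(.65,.01,.03)));print(u,v);v0=max(v-100,0);cv2.imwrite('pics/w10.png',cv2.resize(im[v0:v0+200,u-120:u+120],None,fx=2.8,fy=2.8,interpolation=cv2.INTER_CUBIC));print(u-120,v0)
E
```

```text
time_s: 52.2
eef_pos: [0.5448, -0.0046, 0.1131]
eef_rot: [-0.001, 0.999, 0.035, -0.003]
wrist_force: [0.9, -0.6, 1.4]
opening: 0.85
grasp_force: 0.0
time_s: 53.0
eef_pos: [0.5771, -0.0029, 0.215]
eef_rot: [-0.0, 0.999, 0.035, -0.001]
wrist_force: [0.1, -0.8, -0.1]
opening: 0.006
grasp_force: 0.0
[ 0.57706579 -0.00286185  0.21498081] 3.992912582329748
311 101
191 1
```

View pics/w10.png

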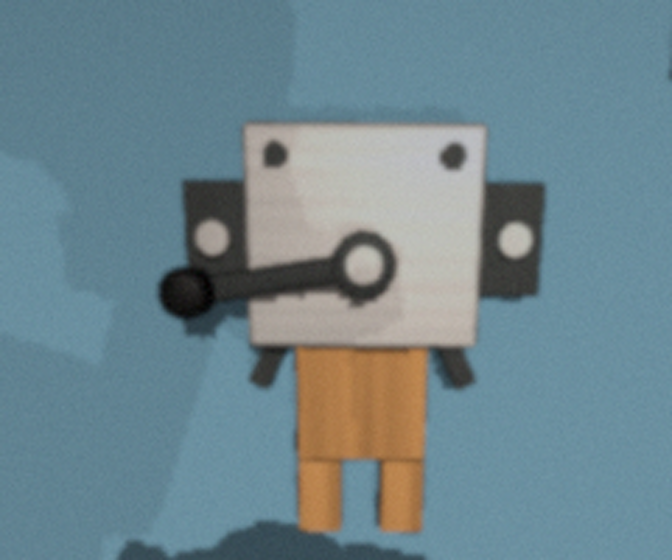

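The pin sits square in the pocket, with its outer end at crop (362,531) and the plate front at (362,347). The hub is at (362,265) and the knob top at (187,290).

Run:
```python
from h import *
import pickle
m=pickle.load(open('w10.pkl','rb'))
c=lambda p,z:onplane(m,(p[0]/2.8+191,p[1]/2.8+1),z)[:2]
e=c((362,531),.018);f=c((362,347),.035);b=c((366,125),.035);print('proj',f-e,np.linalg.norm(f-e),'plate len',np.linalg.norm(b-f))
h=c((362,265),.052);k=c((187,291),.069);bt=c((187,297),.06);print('hub',h,'knob',k,np.linalg.norm(k-h))
a=np.radians(4);hub=h;
for th in(0,.4,.8,1.2,1.5):
    t=a+np.pi/2+th;print(th,(hub+.058*np.array([np.cos(t),np.sin(t)])).round(4))
```

```text
proj [0.07443812 0.00532139] 0.07462807905232462 plate len 0.07175923111103995
hub [0.65652176 0.00167001] knob [0.64513181 0.05574215] 0.05525872375175542
0 [0.6525 0.0595]
0.4 [0.6303 0.0534]
0.8 [0.6122 0.0391]
1.2 [0.6011 0.0189]
1.5 [0.5985 0.0017]
```

Pin projection is 74.6 mm against a nominal 75 mm, so it is home. Now the lever: I'll grip the knob tangentially and follow the arc.

```bash
python3 -m handwheel '[[0,0,-0.046,0,0,0,0.6],[0,0,-0.046,0,0,0,0.6],[0,0,-0.046,0,0,0,0.6],[0,0,-0.046,0,0,0,0.6],[0,0,-0.046,0,0,0,0.6],[0,0,-0.046,0,0,0,0.6],[0,0,-0.046,0,0,0,0.6],[0,0,-0.046,0,0,0,0.6]]' >/dev/null
python3 -m handwheel '[[0,0,-0.046,0,0,0,0.6],[0,0,-0.046,0,0,0,0.6],[0,0,-0.046,0,0,0,0.6],[0,0,0,0.0905,0.13,0,0.6],[0,0,0,0.0905,0.13,0,0.6],[0,0,0,0,0,0,0.6],[0,0,0,0,0,0.1,0.6],[0,0,0,0,0,0.1,0.6]]'
python3 - <<'E'
from h import *
import pickle
print(yaw(),ctrl.get_obs()['eef_pos'])
m=ctrl.camera_model('side');im=ctrl.camera('side');u,v=map(int,proj(m,(.65,.03,.08)));cv2.imwrite('pics/x11.png',cv2.resize(im[v-60:v+60,u-80:u+80],None,fx=4,fy=4,interpolation=cv2.INTER_CUBIC));print(u-80,v-60)
E
```

```text
time_s: 54.65
eef_pos: [0.6512, 0.0581, 0.1561]
eef_rot: [0.001, 0.675, 0.738, 0.0]
wrist_force: [0.3, -0.6, -1.5]
opening: 0.596
grasp_force: 0.0
95.1186169974248 [0.6512154  0.05808397 0.1561122 ]
217 117
```

View pics/x11.png

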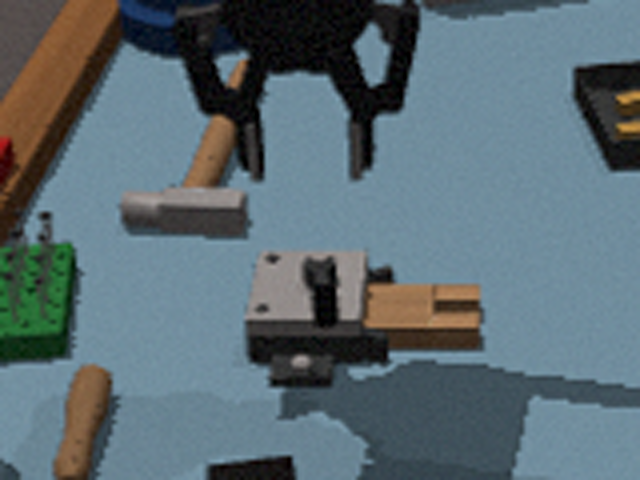

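Run:
```python
from h import *
m=ctrl.camera_model('side')
f=lambda x,y,z:proj(m,(x,y,z))
g=lambda p:((p[0]-217)*4,(p[1]-117)*4)
for n,p in(('tip',(.651,.058,.148)),('knob top pred',(.651,.058,.069)),('knob bot',(.651,.058,.043)),('alt top',(.645,.056,.069)),('hub top',(.6565,.0017,.052))):print(n,np.round(g(f(*p))))
```

```text
tip [306. 171.]
knob top pred [314. 283.]
knob bot [316. 318.]
alt top [324. 282.]
hub top [320. 257.]
```

The side view puts the knob at crop (325,300), i.e. x≈.645 (lever about 0.1 rad). I'll correct for that, then descend and grip.

```bash
python3 -m handwheel '[[0,0,-0.033,0,-0.02,0,0.6],[0,0,0,0,0,0.12,0.6],[0,0,0,0,0,0.12,0.6],[0,0,0,0,0,0.07,0.6],[0,0,0,0,0,0,0],[0,0,0,0,0,0,0],[0,0,0,0,0,0,0],[0,0,0,0,0,0,0]]'
python3 -m handwheel '[[0,0,0,0,0,0,0],[0,0,0,0,0,0,0],[0,0,-0.0433,-0.0018,-0.0262,0,0],[0,0,-0.0433,-0.0018,-0.0262,0,0],[0,0,0,0,0,0,0],[0,0,0,0,0,0,0],[0,0,0,0,0,0,0],[0,0,0,0,0,0,0]]'
python3 - <<'E'
from h import *
print(yaw(),ctrl.get_obs()['eef_pos'],ctrl.get_obs()['q'])
E
```

```text
time_s: 55.5
eef_pos: [0.6458, 0.0573, 0.0652]
eef_rot: [0.001, 0.636, 0.772, 0.001]
wrist_force: [1.0, -0.6, 0.9]
opening: 0.154
grasp_force: 58.7
time_s: 56.3
eef_pos: [0.6312, 0.0518, 0.065]
eef_rot: [0.001, 0.527, 0.85, 0.0]
wrist_force: [-0.0, -3.0, 7.2]
opening: 0.157
grasp_force: 59.6
116.4535237524319 [0.63118513 0.05175004 0.06501067] [-1.04868025e-01  5.06326082e-01  1.56938282e+00 -9.82542273e-04
  1.06313032e+00 -5.66092644e-01]
```

```bash
python3 -m handwheel '[[0,0,-0.0433,-0.0018,-0.0262,0,0],[0,0,-0.0433,-0.0018,-0.0262,0,0],[0,0,-0.0433,-0.0018,-0.0262,0,0],[0,0,-0.0433,-0.0018,-0.0262,0,0],[0,0,0,0,0,0,0],[0,0,0,0,0,0,0],[0,0,0,0,0,0,0],[0,0,0,0,0,0,0]]'
python3 -m handwheel '[[0,0,-0.0433,-0.0018,-0.0262,0,0],[0,0,-0.0433,-0.0018,-0.0262,0,0],[0,0,-0.0433,-0.0018,-0.0262,0,0],[0,0,-0.035,-0.0018,-0.023,0,0],[0,0,0,0,0,0,0],[0,0,0,0,0,0,0],[0,0,0,0,0,0,0],[0,0,0,0,0,0,0]]'
python3 - <<'E'
from h import *
p=ctrl.get_obs()['eef_pos'];print(yaw(),p,np.degrees(np.arctan2(p[1]-.0017,p[0]-.6565)))
E
```

```text
time_s: 57.1
eef_pos: [0.6093, 0.0303, 0.0651]
eef_rot: [0.003, 0.279, 0.96, -0.0]
wrist_force: [3.2, -4.4, 4.2]
opening: 0.157
grasp_force: 59.3
time_s: 57.9
eef_pos: [0.6017, 0.0023, 0.0652]
eef_rot: [0.004, 0.024, 1.0, -0.0]
wrist_force: [9.6, -0.0, 0.0]
opening: 0.157
grasp_force: 59.1
177.29132286776115 [0.60172949 0.00232805 0.06515855] 179.34302137744433
```

```bash
python3 -m handwheel '[[0,0,0,0,-0.008,0,0],[0,0,0,0,-0.004,0,0],[0,0,0,0,0,0,0],[0,0,0,0,0,0,0],[0,0,0,0,0,0,0.6],[0,0,0,0,0,0,0.6],[0,0,0,0,0,0,0.6],[0,0,0,0,0,0,0.6]]'
python3 -m handwheel '[[0,0,0,0,0,-0.1,0.6],[0,0,0,0,0,-0.14,0.6],[0,0,0,0,0,-0.14,0.6],[0,0,0,0.13,0,-0.13,0.6],[0,0,0,0.13,0,-0.13,0.6],[0,0,0,0.13,0,0,0.6],[0,0,0,0,0,0,0.6],[0,0,0,0,0,0,0.6]]'
python3 - <<'E'
from h import *
print(ctrl.get_obs()['eef_pos'],yaw())
im=ctrl.camera('scene');cv2.imwrite('pics/s12.png',cv2.resize(im[130:320,110:510],None,fx=2,fy=2,interpolation=cv2.INTER_CUBIC))
im=ctrl.camera('side');cv2.imwrite('pics/x12.png',im)
E
```

```text
time_s: 58.7
eef_pos: [0.5974, -0.0012, 0.063]
eef_rot: [-0.0, 0.023, 1.0, 0.0]
wrist_force: [-0.4, -0.6, 0.2]
opening: 0.603
grasp_force: 0.0
time_s: 59.5
eef_pos: [0.4879, 0.0037, 0.2484]
eef_rot: [0.0, 0.023, 1.0, -0.0]
wrist_force: [-0.0, -0.1, -0.0]
opening: 0.601
grasp_force: 0.0
[0.48786095 0.00370767 0.24838523] 177.41329616599845
```

View pics/s12.png

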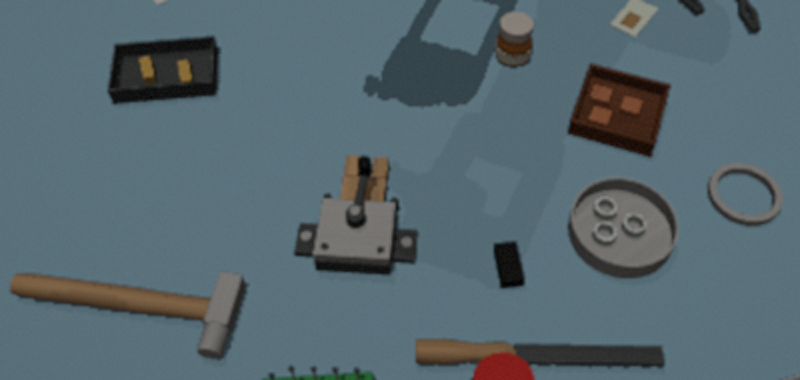

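All the metal is in its trays, the lever lies over the pin (hub at crop 356,213; knob 364,163), and the tools have not moved. One numeric check of the lever angle, then hand in.

Run:
```python
from h import *
m=ctrl.camera_model('scene');c=lambda p,z:onplane(m,(p[0]/2+110,p[1]/2+130),z)[:2]
h=c((356,210),.052);k=c((364,159),.069);v=k-h;print(h,k,np.linalg.norm(v),(np.degrees(np.arctan2(v[1],v[0]))%360-94)/57.3)
e=(c((345,157),.018)+c((388,159),.018))/2;f=(c((319,198),.035)+c((396,200),.035))/2;print('pin projection',np.linalg.norm(f-e))
```

```text
[0.65577832 0.00382894] [0.59918853 0.00347103] 0.05659092369613679 1.50719676908917
pin projection 0.07079096567298937
```

```bash
python3 -c "
from bench import ctrl
print(ctrl.hand_in())"
```

```text
the job is handed in; nothing more can be done
None
```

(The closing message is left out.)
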